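# Eject a sample slug from its die

## Task

Take the slim ejector rod out of the rack, enter its nose in the bore of the steel die and push the stuck sample slug down through the die until it drops into the tray below. Keep pushing gently, by feel, until the rod's collar meets the stop ring on the die, press it home there with about 10 to 20 N (more than 25 N would damage it), then let go and leave the rod standing in the bore. Leave the thicker tamper in the rack and do not disturb the glassware.

Things in the scene. Friction and masses are not known exactly. Their poses are not given: they have to be found in the camera images.
- stand: Fixed extraction stand: dark steel tray 124 x 120 mm (floor 8, rim 18 mm above the bench); over it, on two posts at own +y and -y (36 x 12 mm, 43 mm off the axis, 74 mm tall), a round steel die 74 mm across, 42 mm tall, underside 52 and flat top 94 mm above the bench, with a dark stop ring on top. Open at own +x and -x. Origin: on the bench under the bore axis; z up. Over 25 N on the ring damages it.
- bore_mouth (a point): Centre of the bore's mouth, in the die's top face, 94 mm above the bench; z up. The bore is vertical, 16 mm wide, 42 mm long, without a chamfer. Around it stands the rigid depth-stop ring, 24 mm inside, 46 mm outside; its height is set anew each time and not measured: its flat top is 2 to 18 mm above the die's top. The rod passes through it, the collar lands on it.
- bore_exit (a point): Centre of the bore's lower end, in the die's underside, 52 mm above the bench; z up. In the bore wall, 7 to 25 mm above the exit, two sprung pads (own +x and -x) grip whatever passes: slug and rod each slide under a drag of some 4 to 12 N (the rod's from the pads on), so neither falls by itself and the rod must be pushed all the way.
- slug: Aluminium sample slug, a cylinder 15 mm across and 16 mm long, about 20 g, stuck upright in the bore (its top 14 to 18 mm below the mouth). Origin: its centre; z along its axis. It comes free when the rod's nose is some 30 to 36 mm below the mouth, drops into the tray and may lie any way.
- rod: Ejector rod, plain steel, about 160 g, upright in the rack. Origin: centre of its nose (lower end); z up along the rod. Shank 14.5 mm across, 66 mm long, nose tapered to 12 mm over the last 2.5 mm; collar 36 mm across, 66 to 72 mm from the nose; plain cylindrical handle 20 mm across, 72 to 122 mm from the nose. With the collar on the stop ring the nose is 6 to 22 mm out of the bore's exit.
- rod_collar (a point): Centre of the underside of the rod's collar, 66 mm from the nose along the rod.
- rod_grip (a point): Point on the axis of the rod's handle to grip, 100 mm from the nose.
- rack: Fixed grey plastic rack block, 70 x 150 x 78 mm (x, y, z). Origin: centre of its underside. Two holes in its top, 80 mm apart on its own y: 20 mm wide at y = -40 mm (rod), 26 mm wide at y = +40 mm (tamper). Both hang by their collars, collar undersides on the rack's top, 78 mm above the bench, noses 12 mm above the bench.
- tamper: Tamper, not needed: like the rod but thicker (shank 22 mm, does not fit the bore) with a black ball of 30 mm at the top, 121 mm long in all. Origin: centre of its lower end; z up. To be left in the rack.
- beaker: Glass beaker, 70 mm across, 90 mm tall, to be left alone. Origin: centre of its underside.
- jar: Small amber jar, 60 mm across, 85 mm tall, to be left alone. Origin: centre of its underside.
- flask: Amber bottle, 70 mm across, 130 mm tall, to be left alone. Origin: centre of its underside.
There are look-alikes about, which are no part of the job. Leave any blue look-alike of the tamper alone.

How it is judged:
By the outcome, as a careful person would: the job done as asked, in the order asked, and still so for the second after the job is handed in, with the robot touching nothing.
It also fails if it takes over 64 s, if anything falls off the work surface, if the arm or the gripper's body presses on something with over 40 N, if the wrist force passes 120 N, or if a joint passes its speed limit or range.

## Robot

A 7-joint arm with a two-finger parallel gripper is mounted at the origin on the work surface. World frame = base frame: x ahead of the robot, y to its left, z up, the work surface at z = 0. Lengths are in mm, angles in rad, forces in N, time in s.
With the tool pointing down it reaches from about 425 to 950 mm from the base axis. Payload 4.7 kg.
Tool frame: the origin (TCP) lies midway between the tips of the shut fingers; the grasp point (between the pads) lies 19 mm behind it; x points along the fingers, z is the direction in which the jaws open and shut, and the axes are right-handed (so a half turn about x gives the same grasp; the last joint's range is limited). The gripper opens to 87 mm and grips with 3 to 60 N. Pads are 19 mm wide; open, the fingers measure 117 mm over their backs; the gripper's body (75 mm by 190 mm) begins 51 mm behind the grasp point.
Start: joints at [1.267, 0.469, -0.049, 1.532, 0.024, 1.141, -0.082], TCP at [183.211, -649.679, 222.573] pointing down, gripper open.
Joint ranges: [-2.59, 2.59], [-0.33, 1.99], [-1.39, 1.29], [0.1, 2.45], [-1.04, 4.18], [0.21, 1.99], [-2.66, 2.66]. Speed limits (rad/s): [2.57, 2.57, 3.14, 3.14, 3.14, 3.14, 3.14].

## Interface

Orientations are given as a rotation vector (axis times angle).
In Python, from bench import ctrl, snapshot, camera_info, job gives the robot as it stands. The module is installed in compiled form; this text tells all that it offers.
- The arm moves only by the tool carry_out, never from a script. Its argument "deltas" is a list that holds one entry, the list of rows, each a list of 7 numbers: the shift along the world's x, y, z in mm, then the turn, a rotation vector about the world's x, y, z in rad, then the opening, from 0 (shut) to 1 (fully open). A call has 1 to 8 rows; each row shifts and turns the pose as measured when the row begins; what a row does not reach is not made up. A row lasts 1/12 s, in which the tool goes at most 41.7 mm and 7.16 degrees, less where a joint would pass 70% of its speed; a pose out of reach is approached as far as the arm can. A call is refused whole if a number of a shift passes 41.7 or a number of a turn 0.125, either way. A call with a gripper value outside its range is refused whole. The fingers move at their own pace and stop on an object; "squeeze" is the grip in N (left out, the last holds). Time passes only in rows, so rows that do not move let the fingers close. It gives the time, the measured TCP pose, the force and the opening at its end, in the units of the state.
- ctrl.get_obs(): the state, without advancing time (a new reading comes with each control period).
- snapshot(name): name is "scene" or "top" or "wrist"; returns the picture (400x640x3 uint8, blue, green, red); there is no depth.
- camera_info(name): a dict with "mtx" (3x3 intrinsics, pixels), "k1" (the pictures are not rectified: a ray, as slopes to the right and down, at radius r is drawn at 1 + k1 r^2 times it, then the intrinsics apply), "position" and "attitude" of the camera in the world. Camera axes: x right, y down, z forward; pixel columns grow to the right and rows downward; lengths in mm; the calibration is good to about 2 mm. A picture is of the moment at which its call begins: read the wrist's pose just before it. camera_info takes no time and is no camera call; for the wrist camera it gives the pose at the moment of the call.
- job.job_done(): hands the job in, once; it reports no verdict.
The state is a dict: "time_s": time; "joint_positions": joint angles; "dq": joint speeds; "effort": joint torques, N m; "ee_pos": TCP position; "tcp_rot": TCP orientation; "contact_force": force on the tool from outside, world axes, zero at the start; "wrist_torque": the same for the moment, N m; "opening": finger opening in mm.
Only numpy, scipy, OpenCV 4.12 (cv2) and the standard library are available. Lean on these libraries where they do the work, as an engineer would, in place of code of your own. Each camera call takes 0.05 s, during which the arm holds its last target.

## Working session

There is one attempt and no reset: what is moved stays moved. The work goes in short steps, Python scripts to look and compute and a tool call to move; the robot and the scene stay as the last step left them, time stands still between calls to the robot, and variables do not carry over. Pictures are saved under pics/ and viewed, and the job is handed in when it is done.

Besides the shell and the picture viewer there is one more tool, called after "Emit:" as name(argument=value, ...) on one line, values as JSON. carry_out: Moves the arm, as the interface text tells. Its arguments: {"type":"object","properties":{"deltas":{"type":"array"},"squeeze":{"type":"number"}},"required":["deltas"]}

```bash
mkdir -p pics; python3 - <<'E'
from bench import ctrl,snapshot,camera_info
import cv2
o=ctrl.get_obs();print(o)
for n in ("scene","top","wrist"):
    im=snapshot(n);cv2.imwrite(f"pics/{n}0.png",im);print(n,camera_info(n))
E
```

```text
{'time_s': 0.0, 'joint_positions': array([ 1.26710436,  0.46943949, -0.04860697,  1.53371089,  0.02413622,
        1.14099171, -0.08226661]), 'dq': array([-6.06403051e-04,  9.22490933e-05, -8.04736145e-05, -3.47040501e-04,
       -2.05271520e-03,  2.99722422e-04, -3.35820676e-04]), 'effort': array([ 3.09701582e-04, -5.07972729e+01, -8.04975349e-02, -2.36152089e+01,
       -6.14383514e-02,  3.78999487e-02,  1.90420578e-04]), 'ee_pos': array([ 183.00042242, -649.08797024,  221.49361613]), 'tcp_rot': array([ 1.00551425,  1.32845241, -1.00367801]), 'contact_force': array([-0.41546979,  0.55725853, -0.29439807]), 'wrist_torque': array([ 0.03408694,  0.00041886, -0.06132505]), 'opening': 86.99478270539443}
scene {'mtx': array([[411.58312447,   0.        , 323.30103836],
       [  0.        , 411.58312447, 196.50357703],
       [  0.        ,   0.        ,   1.        ]]), 'k1': -0.04398677944216494, 'position': array([914.83755131, 334.91109721, 914.46585433]), 'attitude': array([-1.122955  , -2.60326196,  0.7289318 ])}
top {'mtx': array([[397.9899096 ,   0.        , 315.8609418 ],
       [  0.        , 397.9899096 , 209.41222404],
       [  0.        ,   0.        ,   1.        ]]), 'k1': -0.026638709589294034, 'position': array([ 480.67435139,   -3.28694189, 1029.95843866]), 'attitude': array([-2.19514572,  2.13648967, -0.08654341])}
wrist {'mtx': array([[330.33825682,   0.        , 318.43441223],
       [  0.        , 330.33825682, 198.77800124],
       [  0.        ,   0.        ,   1.        ]]), 'k1': -0.036827513422253114, 'position': array([ 263.54439117, -626.228372  ,  384.68599695]), 'attitude': array([ 2.29961209, -1.74264374, -0.27329226])}
```

View pics/scene0.png

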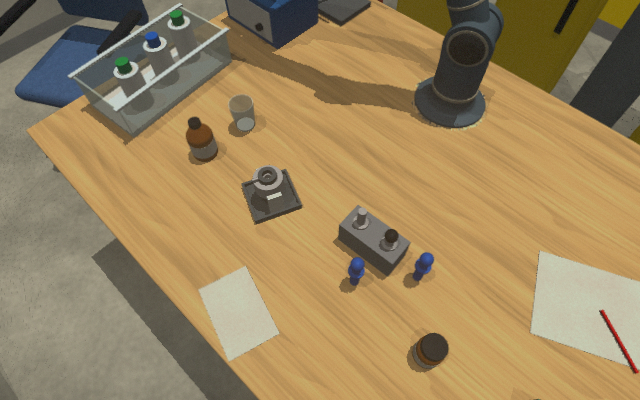

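View pics/top0.png

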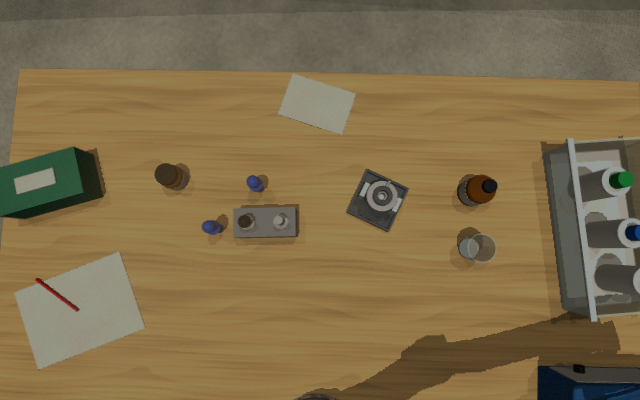

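View pics/wrist0.png

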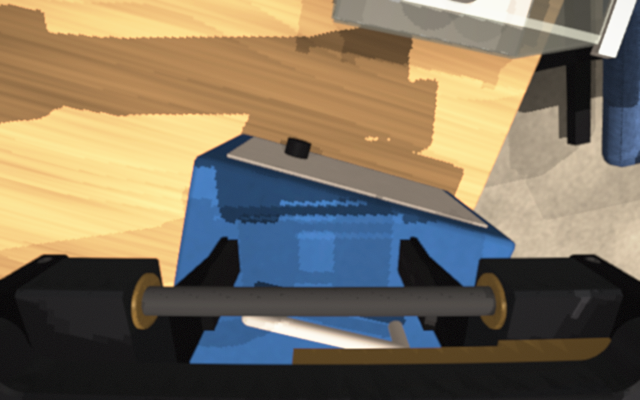

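```bash
cat > h.py <<'E'
import numpy as np, cv2
from scipy.spatial.transform import Rotation as R
from bench import ctrl,snapshot,camera_info
def ray(ci,u,v):
    K=ci['mtx'];d=np.array([ci['k1'],0,0,0,0.])
    p=cv2.undistortPoints(np.array([[[u,v]]],float),K,d)[0,0]
    r=R.from_rotvec(ci['attitude']).apply([p[0],p[1],1]);return ci['position'],r/np.linalg.norm(r)
def onz(ci,u,v,z):
    o,r=ray(ci,u,v);return o+r*(z-o[2])/r[2]
def proj(ci,P):
    q=R.from_rotvec(ci['attitude']).inv().apply(np.atleast_2d(P)-ci['position'])
    x=q[:,:2]/q[:,2:];s=1+ci['k1']*(x**2).sum(1,keepdims=True)
    return (x*s)@np.diag(ci['mtx'][[0,1],[0,1]])+ci['mtx'][:2,2]
def tri(rs):
    A=np.zeros((3,3));b=np.zeros(3)
    for o,r in rs:
        M=np.eye(3)-np.outer(r,r);A+=M;b+=M@o
    x=np.linalg.solve(A,b);return x,[np.linalg.norm((np.eye(3)-np.outer(r,r))@(x-o)) for o,r in rs]
E
python3 - <<'E'
import cv2
t=cv2.imread('pics/top0.png');s=cv2.imread('pics/scene0.png')
cv2.imwrite('pics/topc.png',cv2.resize(t[160:250,200:300],None,fx=6,fy=6,interpolation=cv2.INTER_CUBIC))
cv2.imwrite('pics/topd.png',cv2.resize(t[160:240,335:425],None,fx=7,fy=7,interpolation=cv2.INTER_CUBIC))
cv2.imwrite('pics/scc.png',cv2.resize(s[195:285,330:420],None,fx=6,fy=6,interpolation=cv2.INTER_CUBIC))
cv2.imwrite('pics/scd.png',cv2.resize(s[155:235,230:310],None,fx=7,fy=7,interpolation=cv2.INTER_CUBIC))
E
```

```text
(no output)
```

View pics/topc.png

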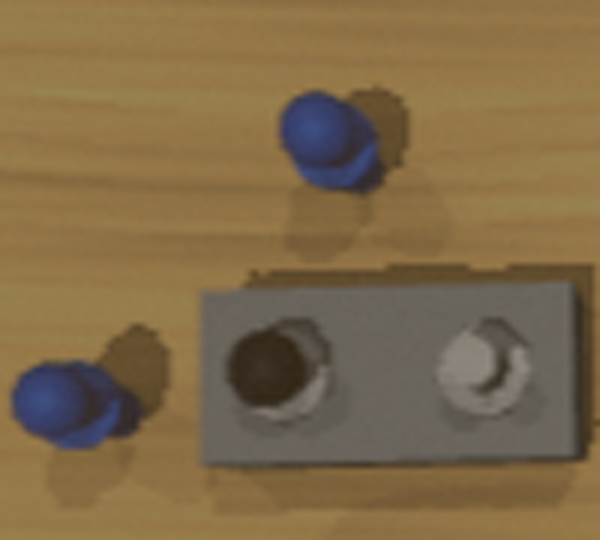

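View pics/topd.png

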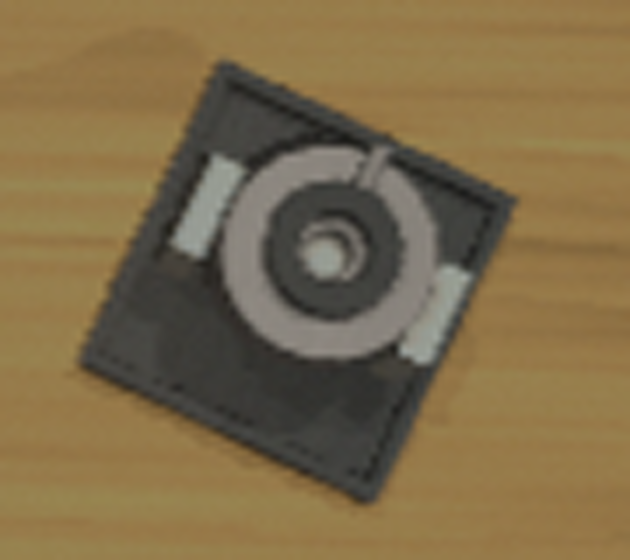

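View pics/scc.png

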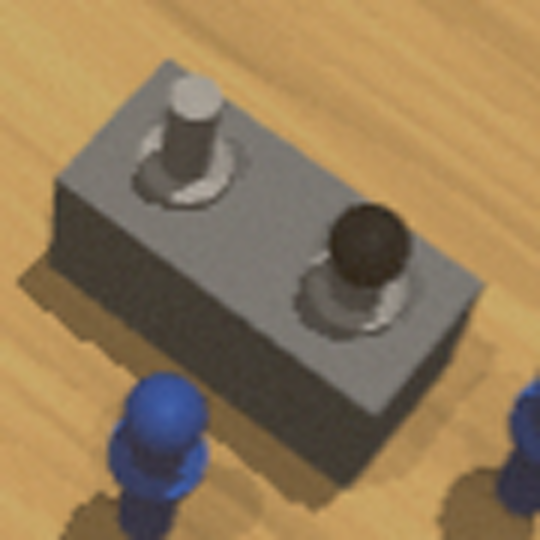

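View pics/scd.png

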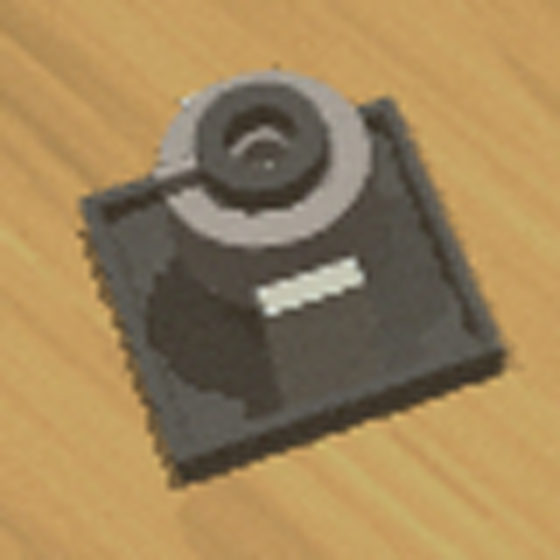

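```bash
python3 - <<'E'
from h import *
t=camera_info('top');s=camera_info('scene')
T=lambda x,y:(200+x/6-.4,160+y/6-.4); S=lambda x,y:(330+x/6-.4,195+y/6-.4)
TD=lambda x,y:(335+x/7-.4,160+y/7-.4); SD=lambda x,y:(230+x/7-.4,155+y/7-.4)
np.set_printoptions(precision=1,suppress=True)
a,b=T(468,357),S(196,100)
print('rodtop',onz(t,*a,134),onz(s,*b,134),tri([ray(t,*a),ray(s,*b)]))
a,b=T(267,368),S(369,245)
print('tamper',onz(t,*a,118),onz(s,*b,118),tri([ray(t,*a),ray(s,*b)]))
a=T(483,372);b=S(186,168);print('rodcollar',onz(t,*a,84),onz(s,*b,84))
a=T(290,380);b=S(357,290);print('tampcollar',onz(t,*a,84),onz(s,*b,84))
for p in [(202,292),(576,281),(583,457),(203,464)]: print('rackc',onz(t,*T(*p),78))
for p in [(172,60),(62,183),(378,413),(482,287)]: print('rackc s',onz(s,*S(*p),78))
a,b=TD(331,248),SD(263,143)
print('ring',onz(t,*a,104),onz(s,*b,104),tri([ray(t,*a),ray(s,*b)]))
a,b=TD(330,252),SD(267,158);print('dietop',onz(t,*a,94),onz(s,*b,94))
for p in [(221,62),(517,198),(372,502),(82,363)]: print('tray',onz(t,*TD(*p),18))
for n,u,v,z in [('flask',489,186,130),('beaker',478,247,45),('jar',168,175,85),('b1',253,182,118),('b2',208,227,118)]: print(n,onz(t,u,v,z))
o=ctrl.get_obs();print(o['ee_pos'],R.from_rotvec(o['tcp_rot']).as_matrix())
E
```

```text
rodtop [541.1  96.9 134. ] [538.9  96.9 134. ] (array([540.5,  97.1, 136.6]), [np.float64(0.692152961688214), np.float64(0.6921529616883008)])
tamper [535.9 175.8 118. ] [533.9 175.7 118. ] (array([535.4, 175.7, 120.5]), [np.float64(0.5572140428369865), np.float64(0.5572140428369806)])
rodcollar [538.7  96.3  84. ] [539.9  98.1  84. ]
tampcollar [533.4 173.1  84. ] [535.1 177.1  84. ]
rackc [568.2 211.2  78. ]
rackc [576.6  60.9  78. ]
rackc [506.3  55.8  78. ]
rackc [499.2 207.6  78. ]
rackc s [504.7  61.3  78. ]
rackc s [574.4  66.2  78. ]
rackc s [565.3 212.1  78. ]
rackc s [499.5 209.2  78. ]
ring [ 606.2 -142.1  104. ] [ 604.6 -141.3  104. ] (array([ 605.5, -141.4,  105.1]), [np.float64(0.8088269182810939), np.float64(0.8088269182810232)])
dietop [ 606.1 -143.3   94. ] [ 604.1 -141.6   94. ]
tray [ 685.8 -113.8   18. ]
tray [ 638.1 -222.9   18. ]
tray [ 525.4 -171.    18. ]
tray [573.2 -64.9  18. ]
flask [ 629.9 -382.6  130. ]
beaker [ 491.5 -389.3   45. ]
jar [644.4 372.9  85. ]
b1 [627.  159.1 118. ]
b2 [519.6 258.7 118. ]
[ 183.  -649.3  221.7] [[-0.   1.   0.3]
 [ 0.   0.3 -1. ]
 [-1.  -0.  -0. ]]
```

Emit:
carry_out(deltas=[[[10,20,15,0,0,0.1,1],[20,34,8,0,0,0.1,1],[20,35,5,0,0,0.1,1],[20,35,5,0,0,0.1,1],[20,35,5,0,0,0.1,1],[20,35,5,0,0,0.1,1],[20,35,0,0,0,0.1,1],[20,35,0,0,0,0.1,1]]], squeeze=10)

```text
time_s: 0.82
ee_pos: [326.3, -381.8, 261.3]
tcp_rot: [0.371, 1.545, -0.381]
contact_force: [1.0, -0.2, 0.6]
opening: 87.1
```

Emit:
carry_out(deltas=[[[20,35,0,0,0,0.1,1],[20,35,0,0,0,0.1,1],[20,35,0,0,0,0.1,1],[20,35,0,0,0,0.1,1],[20,35,0,0,0,0.1,1],[0,0,0,0,0,0,1]]])

```text
time_s: 1.32
ee_pos: [430.5, -191.1, 262.4]
tcp_rot: [-0.055, 1.572, 0.042]
contact_force: [0.3, -0.5, 1.3]
opening: 87.1
```

```bash
python3 - <<'E'
from h import *
o=ctrl.get_obs();print(o['time_s'],o['ee_pos'],o['contact_force']);M=R.from_rotvec(o['tcp_rot']).as_matrix();print(M,np.degrees(np.arctan2(M[1,2],M[0,2])))
c=camera_info('wrist');print(c['position'],R.from_rotvec(c['attitude']).as_matrix());cv2.imwrite('pics/w1.png',snapshot('wrist'))
E
```

```text
1.3167 [ 430.47586426 -191.14446586  262.39262545] [ 0.30657684 -0.4907572   1.32499283]
[[-0.00154539 -0.06150919  0.99810532]
 [-0.00798951  0.99807542  0.06149498]
 [-0.99996689 -0.00787934 -0.00203384]] 3.525634704994132
[ 425.34028879 -105.72164222  424.67413876] [[ 0.99819072  0.05777794  0.01664303]
 [ 0.06009185 -0.94913515 -0.30908161]
 [-0.00206162  0.3095225  -0.95088988]]
```

View pics/w1.png

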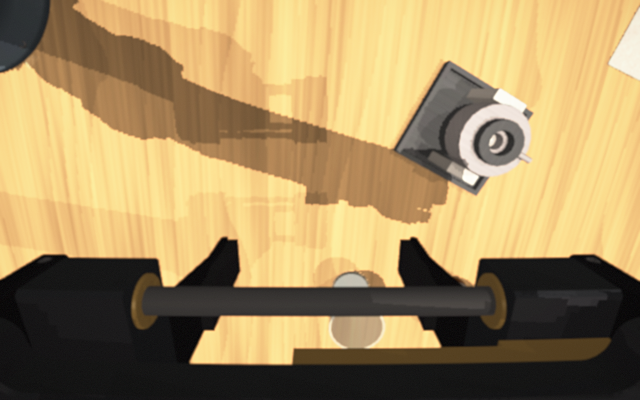

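```bash
python3 - <<'E'
from h import *
c=camera_info('wrist');im=cv2.imread('pics/w1.png')
print(onz(c,500,140,104),onz(c,498,142,94))
cv2.imwrite('pics/w1c.png',cv2.resize(im[85:200,430:550],None,fx=5,fy=5,interpolation=cv2.INTER_CUBIC))
print(proj(c,[430.5,-191.1,262.4]))
E
```

```text
[ 602.02472916 -143.74539088  104.        ] [ 605.96211284 -146.94448345   94.        ]
[[322.57941694 250.26640266]]
```

View pics/w1c.png

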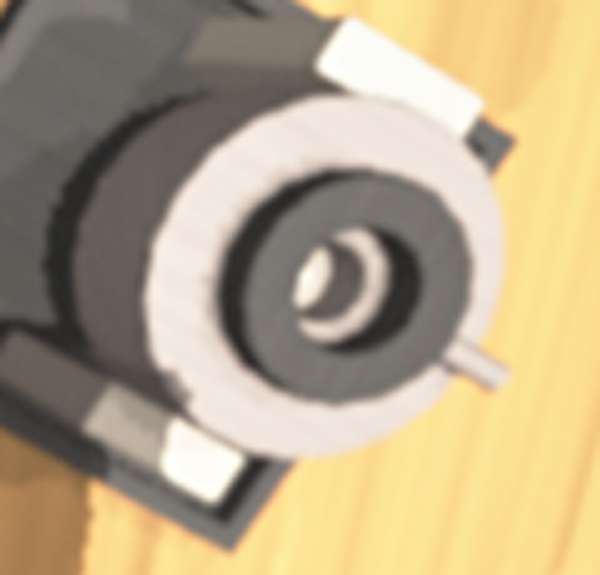

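Emit:
carry_out(deltas=[[[14,38,0,0,0,0,1],[14,38,0,0,0,0,1],[14,38,0,0,0,0,1],[14,38,0,0,0,0,1],[14,38,0,0,0,0,1],[14,38,0,-0.008,0,0,1],[14,37,0,0,0,0,1],[0,0,0,0,0,0,1]]])

```text
time_s: 2.03
ee_pos: [524.5, 65.7, 260.7]
tcp_rot: [-0.038, 1.577, 0.003]
contact_force: [0.2, 0.6, 0.6]
opening: 87.2
```

```bash
python3 - <<'E'
from h import *
o=ctrl.get_obs();print(o['time_s'],o['ee_pos'],o['contact_force']);M=R.from_rotvec(o['tcp_rot']).as_matrix();print(M,np.degrees(np.arctan2(M[1,2],M[0,2])))
c=camera_info('wrist');print(c['position']);cv2.imwrite('pics/w2.png',snapshot('wrist'))
E
```

```text
2.0333 [524.47416307  65.70325602 260.71355748] [0.2331538  0.57424545 0.61703434]
[[-0.00635164 -0.02586045  0.99964538]
 [-0.02226501  0.99942138  0.02571318]
 [-0.99973193 -0.0220938  -0.00692375]] 1.4734546828098007
[523.0831887  153.57080696 421.75051402]
```

View pics/w2.png

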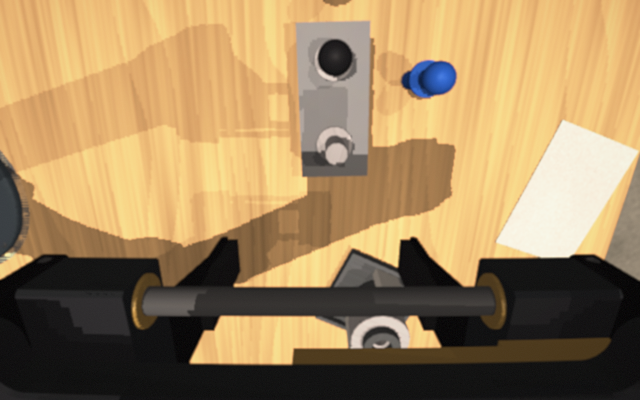

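```bash
python3 - <<'E'
from h import *
c=camera_info('wrist');im=cv2.imread('pics/w2.png')
cv2.imwrite('pics/w2c.png',cv2.resize(im[20:180,280:390],None,fx=5,fy=5,interpolation=cv2.INTER_CUBIC)[200:800])
print(c['position'],onz(c,337,150,134),onz(c,334,58,118))
E
```

```text
[522.9105164  150.05165866 420.95191516] [537.70260641  96.46945511 134.        ] [532.94864549 172.38844351 118.        ]
```

View pics/w2c.png

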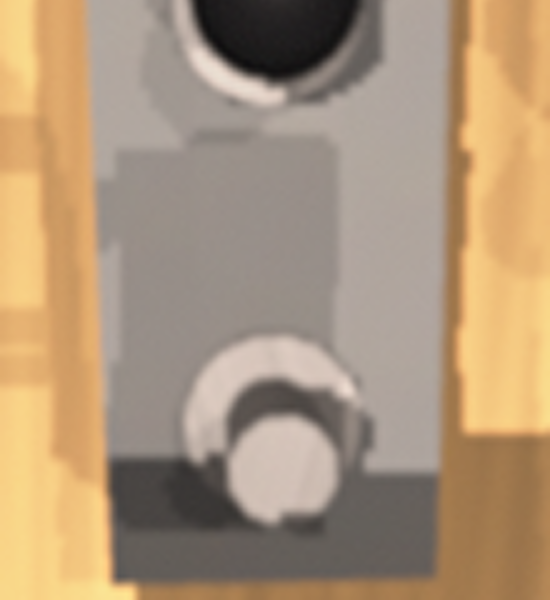

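Emit:
carry_out(deltas=[[[8,17,-10,0.01,-0.003,0.02,1],[7,15,-20,0.011,-0.003,0.015,1],[0,0,-10,0,0,0,1],[0,0,0,0,0,0,1],[0,0,0,0,0,0,1],[0,0,0,0,0,0,1]]])

```text
time_s: 2.58
ee_pos: [539.3, 81.6, 217.3]
tcp_rot: [-0.044, 1.576, 0.023]
contact_force: [-0.1, -0.5, -0.2]
opening: 87.0
```

```bash
cat >> h.py <<'E'
def st():
    np.set_printoptions(precision=4,suppress=True)
    o=ctrl.get_obs();M=R.from_rotvec(o['tcp_rot']).as_matrix()
    print('t',o['time_s'],'p',o['ee_pos'].round(2),'axis',M[:,0],'yaw',np.degrees(np.arctan2(M[1,2],M[0,2])).round(2),'F',o['contact_force'].round(2),'open',round(o['opening'],2))
    return o
E
python3 - <<'E'
from h import *
st()
c=camera_info('wrist');print(c['position']);im=snapshot('wrist');cv2.imwrite('pics/w3.png',im);c=camera_info('wrist');print(c['position']);st()
cv2.imwrite('pics/w3c.png',cv2.resize(im[140:240,270:380],None,fx=6,fy=6,interpolation=cv2.INTER_CUBIC))
E
```

```text
t 2.5833 p [539.28  81.64 217.3 ] axis [-0.0054 -0.0131 -0.9999] yaw 2.43 F [-0.07 -0.47 -0.2 ] open 86.99
[536.33   167.9793 379.1543]
[536.4907 167.8052 379.3899]
t 2.6333 p [539.48  81.42 217.55] axis [-0.0048 -0.0133 -0.9999] yaw 2.41 F [-0.1  -0.36 -0.02] open 86.76
```

View pics/w3.png

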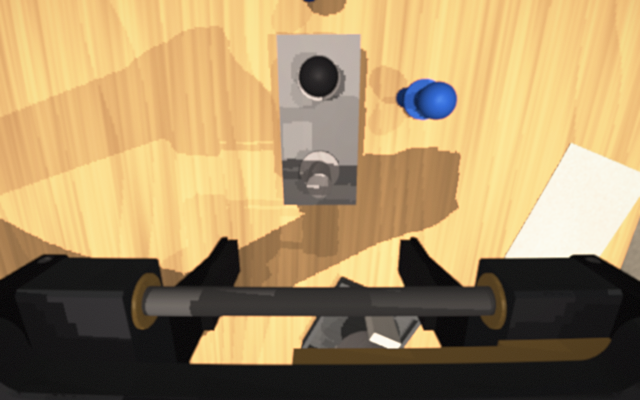

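View pics/w3c.png

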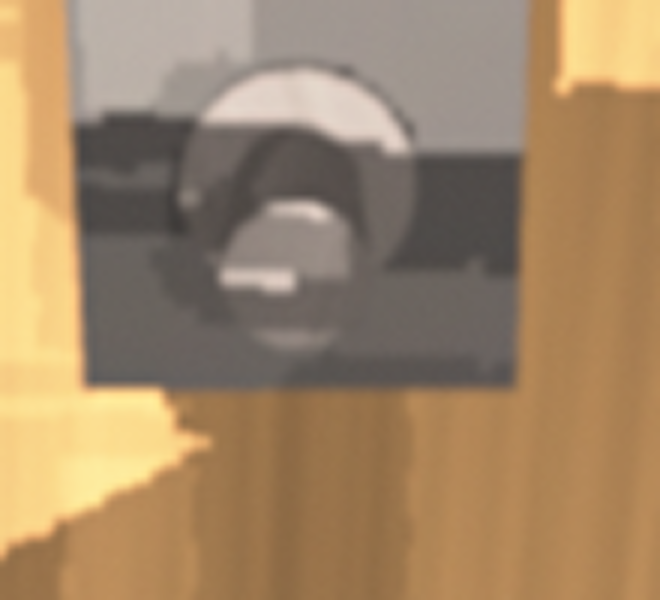

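```bash
python3 - <<'E'
from h import *
c=camera_info('wrist');print(onz(c,317.9,185.4,134))
print(onz(c,270+299/6-.4,140+185/6-.4,84))
for p in [(277,34),(359,35),(356,205),(284,204)]: print(onz(c,*p,78))
E
```

```text
[537.6226542   97.38384465 134.        ]
[538.6842367   97.33946787  84.        ]
[498.59269097 210.89499603  78.        ]
[566.81563867 212.84823339  78.        ]
[575.48350026  63.18778027  78.        ]
[505.8728766   61.24888586  78.        ]
```

Emit:
carry_out(deltas=[[[-1,16,0,0.013,-0.005,0.014,1],[0,4,-10,0,0,0,1],[0,0,-5,0,0,0,1],[0,0,0,0,0,0,1]]])

```text
time_s: 2.97
ee_pos: [539.3, 101.6, 203.8]
tcp_rot: [-0.042, 1.565, 0.042]
contact_force: [-0.4, -0.2, -0.1]
opening: 86.9
```

```bash
python3 -c "
from h import *
st()"
```

```text
t 2.9667 p [539.31 101.63 203.83] axis [ 0.0056  0.0003 -1.    ] yaw 3.07 F [-0.44 -0.19 -0.06] open 86.95
```

Emit:
carry_out(deltas=[[[0,-4,-25,0,0.003,0,1],[0,0,-25,0,0,0,1],[0,0,-20,0,0,0,1],[0,0,-10,0,0,0,1],[0,0,0,0,0,0,1],[0,0,0,0,0,0,1]]])

```text
time_s: 3.47
ee_pos: [540.1, 98.8, 122.0]
tcp_rot: [-0.044, 1.564, 0.044]
contact_force: [0.2, 0.5, -0.9]
opening: 87.0
```

```bash
python3 - <<'E'
from h import *
st()
c=camera_info('wrist');im=snapshot('wrist');cv2.imwrite('pics/w4.png',im);st()
print(proj(c,[[538.5,97.2,134],[538.5,97.2,84]]))
E
```

```text
t 3.4667 p [540.07  98.84 122.01] axis [ 0.0061  0.0005 -1.    ] yaw 3.2 F [ 0.24  0.47 -0.94] open 86.98
t 3.5167 p [540.2   98.83 122.26] axis [ 0.0066  0.0005 -1.    ] yaw 3.2 F [ 0.86 -0.22 -1.13] open 86.78
[[315.9781 269.1235]
 [316.0489 230.8568]]
```

View pics/w4.png

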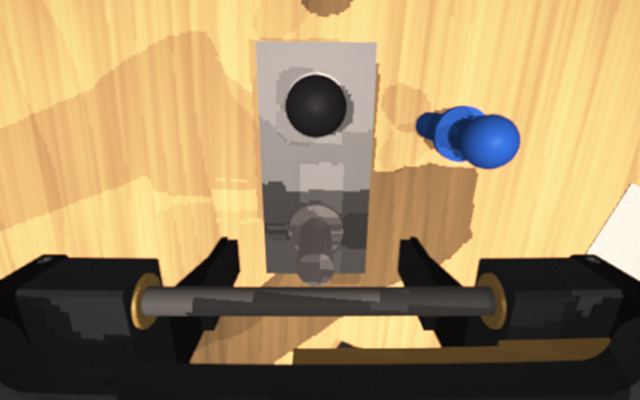

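Emit:
carry_out(deltas=[[[-2,-2,-18,0,0.006,0,1],[0,0,-9,0,0,0,1],[0,0,0,0,0,0,1],[0,0,0,0,0,0,1]]])

```text
time_s: 3.85
ee_pos: [541.7, 98.0, 99.1]
tcp_rot: [-0.042, 1.561, 0.045]
contact_force: [-0.8, -0.5, -0.6]
opening: 87.0
```

```bash
python3 -c "
from h import *
st()"
```

```text
t 3.85 p [541.72  98.04  99.08] axis [ 0.0092  0.0018 -1.    ] yaw 3.18 F [-0.81 -0.46 -0.57] open 86.95
```

Emit:
carry_out(deltas=[[[-3,-1,-5,0,0.009,0,1],[0,0,0,0,0,0,1]]])

```text
time_s: 4.02
ee_pos: [539.6, 97.4, 95.5]
tcp_rot: [-0.042, 1.568, 0.045]
contact_force: [-0.0, -0.2, 0.1]
opening: 86.8
```

```bash
python3 -c "
from h import *
st()"
```

```text
t 4.0167 p [539.6   97.44  95.51] axis [ 0.0024  0.0022 -1.    ] yaw 3.18 F [-0.05 -0.2   0.09] open 86.8
```

Emit:
carry_out(deltas=[[[-1.5,-0.5,-2.5,-0.002,0.003,0,0.5],[0,0,0,0,0,0,0],[0,0,0,0,0,0,0],[0,0,0,0,0,0,0],[0,0,0,0,0,0,0],[0,0,0,0,0,0,0]]], squeeze=50)

```text
time_s: 4.52
ee_pos: [539.0, 97.3, 94.4]
tcp_rot: [-0.043, 1.568, 0.044]
contact_force: [-0.0, -0.7, -0.7]
opening: 54.6
```

```bash
python3 -c "
from h import *
st()"
```

```text
t 4.5167 p [539.    97.35  94.38] axis [ 0.002   0.0006 -1.    ] yaw 3.18 F [-0.05 -0.7  -0.69] open 54.65
```

Emit:
carry_out(deltas=[[[0,0,0,0,0,0,0],[0,0,0,0,0,0,0],[0,0,0,0,0,0,0],[0,0,0,0,0,0,0],[0,0,0,0,0,0,0],[0,0,0,0,0,0,0],[0,0,0,0,0,0,0],[0,0,0,0,0,0,0]]])

```text
time_s: 5.18
ee_pos: [539.0, 97.4, 94.5]
tcp_rot: [-0.043, 1.568, 0.044]
contact_force: [0.3, -0.4, -0.3]
opening: 19.0
```

```bash
python3 -c "
from h import *
st()
print(ctrl.get_obs()['wrist_torque'])"
```

```text
t 5.1833 p [538.95  97.35  94.53] axis [ 0.0019  0.0004 -1.    ] yaw 3.18 F [ 0.29 -0.41 -0.26] open 19.05
[-0.0474  0.0086  0.0369]
```

Emit:
carry_out(deltas=[[[0,0,3,0,0,0,0],[0,0,8,0,0,0,0],[0,0,12,0,0,0,0],[0,0,12,0,0,0,0],[0,0,12,0,0,0,0],[0,0,12,0,0,0,0]]])

```text
time_s: 5.68
ee_pos: [536.4, 96.7, 156.0]
tcp_rot: [-0.044, 1.575, 0.044]
contact_force: [-0.4, -0.1, -0.9]
opening: 19.3
```

```bash
python3 -c "
from h import *
st()
print(ctrl.get_obs()['wrist_torque'])"
```

```text
t 5.6833 p [536.4   96.66 156.04] axis [-0.0044 -0.0004 -1.    ] yaw 3.22 F [-0.38 -0.1  -0.93] open 19.3
[-0.0098 -0.1463  0.0257]
```

Emit:
carry_out(deltas=[[[1,0,12,0,-0.003,0,0],[1,0,15,0,0,0,0],[1,0,20,0,0,0,0],[0,0,20,0,0,0,0],[0,0,5,0,0,0,0],[0,0,0,0,0,0,0]]])

```text
time_s: 6.18
ee_pos: [541.1, 97.8, 241.0]
tcp_rot: [-0.044, 1.56, 0.045]
contact_force: [-0.4, -0.3, -2.2]
opening: 19.0
```

```bash
python3 - <<'E'
from h import *
st()
print(ctrl.get_obs()['wrist_torque'])
for n in ('scene','wrist','top'): cv2.imwrite(f'pics/{n}5.png',snapshot(n))
s=cv2.imread('pics/scene5.png');cv2.imwrite('pics/s5c.png',cv2.resize(s[60:300,200:460],None,fx=3,fy=2.5))
E
```

```text
t 6.1833 p [541.08  97.82 241.05] axis [ 0.0099  0.0005 -1.    ] yaw 3.25 F [-0.44 -0.28 -2.19] open 19.02
[-0.0261 -0.0724  0.0035]
```

View pics/s5c.png

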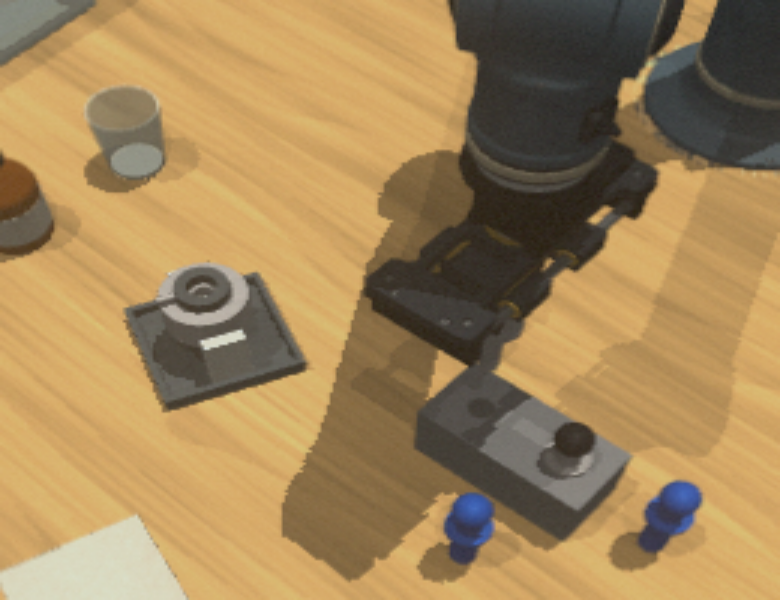

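View pics/wrist5.png

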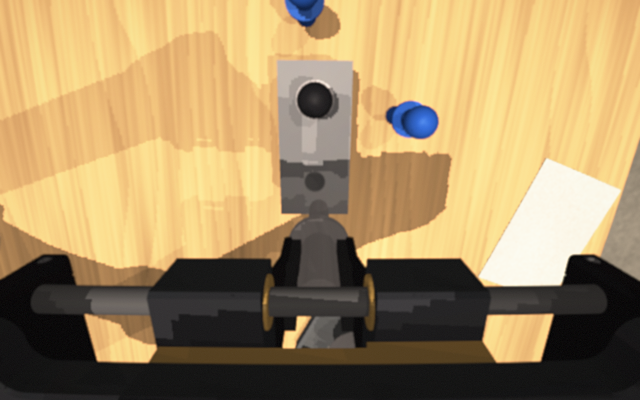

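Emit:
carry_out(deltas=[[[3,-15,0,0,0.005,0,0],[7,-32,0,0,0,0,0],[7,-32,0,0,0,0,0],[7,-32,0,0,0,0,0],[7,-32,0,0,0,0,0],[7,-32,0,0,0,0,0],[7,-32,0,0,0,0,0],[7,-32,0,0,0,0,0]]])

```text
time_s: 7.0
ee_pos: [583.8, -140.1, 227.6]
tcp_rot: [-0.057, 1.59, 0.069]
contact_force: [0.6, 0.1, -1.3]
opening: 18.5
```

Emit:
carry_out(deltas=[[[6,-28,0,0,0,0,0],[5,-20,0,0,0,0,0],[0,-8,0,0,0,0,0],[0,0,0,0,0,0,0],[0,0,0,0,0,0,0],[0,0,0,0,0,0,0]]])

```text
time_s: 7.5
ee_pos: [589.9, -207.3, 216.8]
tcp_rot: [-0.045, 1.607, 0.063]
contact_force: [-0.1, 0.4, -2.0]
opening: 19.1
```

```bash
python3 - <<'E'
from h import *
st();c=camera_info('wrist');print(c['position'],c['attitude'])
im=snapshot('wrist');cv2.imwrite('pics/w6.png',im)
st();c=camera_info('wrist');print(c['position'],c['attitude'])
print(proj(c,[[604.2,-141.7,104],[604.2,-141.7,94]]))
E
```

```text
t 7.5 p [ 589.91 -207.34  216.79] axis [-0.0367  0.0099 -0.9993] yaw 3.93 F [-0.08  0.37 -1.98] open 19.14
[ 589.9379 -124.848   380.6695] [ 2.844   0.1032 -0.037 ]
t 7.55 p [ 589.94 -206.59  216.89] axis [-0.0367  0.0101 -0.9993] yaw 3.99 F [-0.53 -0.07 -1.86] open 18.99
[ 589.8741 -124.1502  380.7904] [ 2.8443  0.1047 -0.0367]
[[346.5855 122.5359]
 [346.0444 121.7295]]
```

View pics/w6.png

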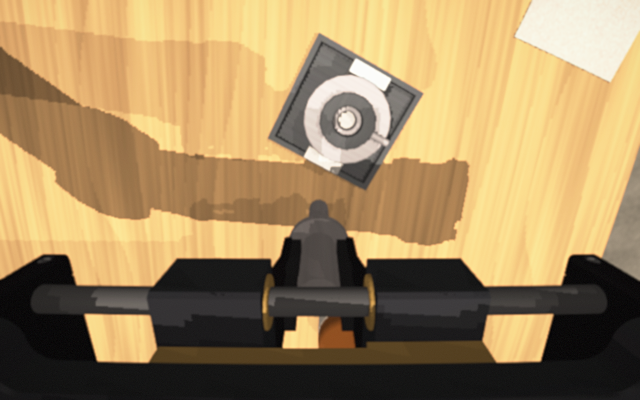

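```bash
python3 - <<'E'
from h import *
im=cv2.imread('pics/w6.png')
cv2.imwrite('pics/w6c.png',cv2.resize(im[65:175,295:400],None,fx=5,fy=5,interpolation=cv2.INTER_CUBIC))
cv2.imwrite('pics/w6n.png',cv2.resize(im[180:260,270:370],None,fx=6,fy=6,interpolation=cv2.INTER_CUBIC))
E
```

```text
(no output)
```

View pics/w6c.png

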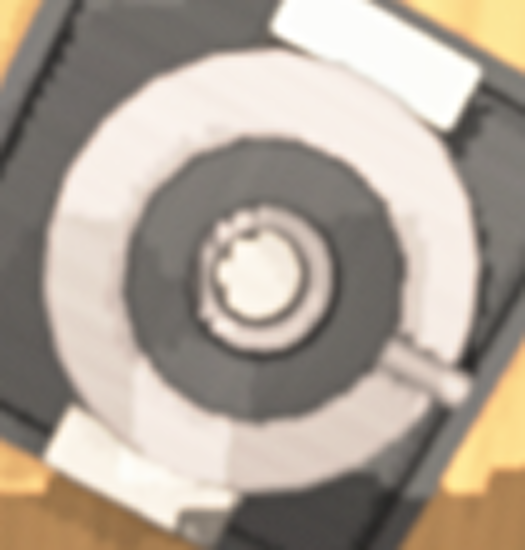

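View pics/w6n.png

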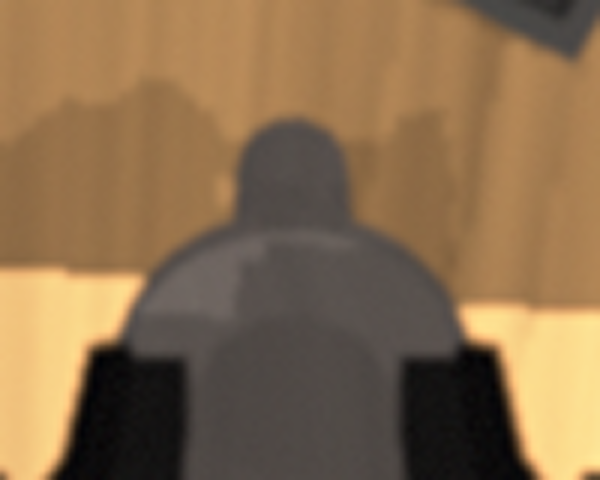

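```bash
python3 - <<'E'
from h import *
c=camera_info('wrist')
print(onz(c,346.6,118.8,94),onz(c,347.8,120.4,102),onz(c,295+262/5-.4,65+277/5-.4,94),onz(c,295+262/5-.4,65+277/5-.4,78))
o=st();M=R.from_rotvec(o['tcp_rot']).as_matrix();a=M[:,0];p=o['ee_pos']
for L in (82.5,80):print('nose',proj(c,p+L*a))
th=np.linspace(0,2*np.pi,60)[:,None]
ci=p+82.5*a+6*(np.cos(th)*M[:,1]+np.sin(th)*M[:,2]);q=proj(c,ci);print(q.min(0),q.max(0))
print('img nose top', 270+293/6-.4,180+118/6-.4)
ci=p+(16.5)*a+18*(np.cos(th)*M[:,1]+np.sin(th)*M[:,2]);q=proj(c,ci);print('collar',q.min(0),q.max(0),'img left/right',270+127/6,270+465/6, 'top',180+225/6)
print('tool in cam', R.from_rotvec(c['attitude']).inv().apply(p-c['position']))
E
```

```text
[ 604.4470159  -139.25007474   94.        ] [ 605.14065095 -140.03948915  102.        ] [ 604.87450018 -140.21417572   94.        ] [ 605.71136874 -141.11038282   78.        ]
t 7.55 p [ 589.94 -206.59  216.89] axis [-0.0367  0.0101 -0.9993] yaw 3.99 F [-0.53 -0.07 -1.86] open 18.99
nose [[318.8612 206.7432]]
nose [[318.8653 207.7871]]
[311.2266 199.4655] [326.4963 213.9095]
img nose top 318.43333333333334 199.26666666666665
collar [288.8013 214.3829] [349.1975 269.5211] img left/right 291.1666666666667 347.5 top 217.5
tool in cam [  0.3377  31.1704 180.8027]
```

Emit:
carry_out(deltas=[[[4,16,0,-0.003,-0.012,0,0],[4,18,0,-0.003,-0.012,0,0],[4,18,0,-0.003,-0.012,0,0],[3,14,0,0,0,0,0],[0,0,0,0,0,0,0],[0,0,0,0,0,0,0]]])

```text
time_s: 8.05
ee_pos: [603.9, -127.1, 218.2]
tcp_rot: [-0.064, 1.569, 0.068]
contact_force: [-0.1, -1.1, -1.9]
opening: 18.8
```

```bash
python3 -c "
from h import *
st()"
```

```text
t 8.05 p [ 603.91 -127.06  218.16] axis [ 0.001   0.0029 -1.    ] yaw 4.8 F [-0.06 -1.09 -1.91] open 18.84
```

Emit:
carry_out(deltas=[[[0.5,-10,-2,-0.003,0.001,-0.015,0],[0,0,0,0,0,0,0],[0,0,0,0,0,0,0]]])

```text
time_s: 8.3
ee_pos: [604.2, -137.8, 216.5]
tcp_rot: [-0.055, 1.57, 0.053]
contact_force: [0.7, -0.6, -2.0]
opening: 18.9
```

```bash
python3 -c "
from h import *
st()"
```

```text
t 8.3 p [ 604.16 -137.81  216.54] axis [ 0.0002 -0.0016 -1.    ] yaw 3.95 F [ 0.75 -0.62 -2.01] open 18.86
```

Emit:
carry_out(deltas=[[[0.6,-2.7,-3,0.0015,0,-0.01,0],[0,0,0,0,0,0,0],[0,0,0,0,0,0,0]]])

```text
time_s: 8.55
ee_pos: [604.3, -144.4, 212.7]
tcp_rot: [-0.042, 1.571, 0.041]
contact_force: [-0.6, -0.2, -1.0]
opening: 19.1
```

```bash
python3 - <<'E'
from h import *
st();c=camera_info('wrist');print(c['position'])
im=snapshot('wrist');cv2.imwrite('pics/w7.png',im);st();c=camera_info('wrist');print(c['position'])
cv2.imwrite('pics/w7c.png',cv2.resize(im[150:250,260:380],None,fx=6,fy=6,interpolation=cv2.INTER_CUBIC))
print(proj(c,[[604.8,-140.5,94],[604.8,-140.5,102]]))
for n in ('scene','top'): cv2.imwrite(f'pics/{n}7.png',snapshot(n))
E
```

```text
t 8.55 p [ 604.28 -144.44  212.73] axis [-0.0007 -0.0011 -1.    ] yaw 3.03 F [-0.59 -0.24 -0.99] open 19.13
[599.7498 -60.1089 375.5902]
t 8.6 p [ 604.16 -144.78  212.57] axis [-0.0011 -0.0014 -1.    ] yaw 3.01 F [-0.24 -0.57 -2.6 ] open 18.85
[599.6864 -60.3961 375.39  ]
[[319.972  188.7481]
 [320.0018 191.2938]]
```

View pics/w7c.png

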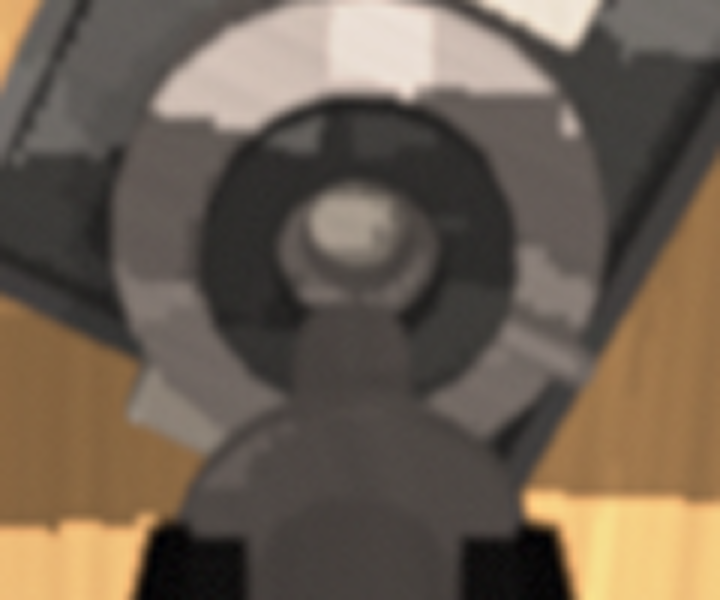

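View pics/scene7.png

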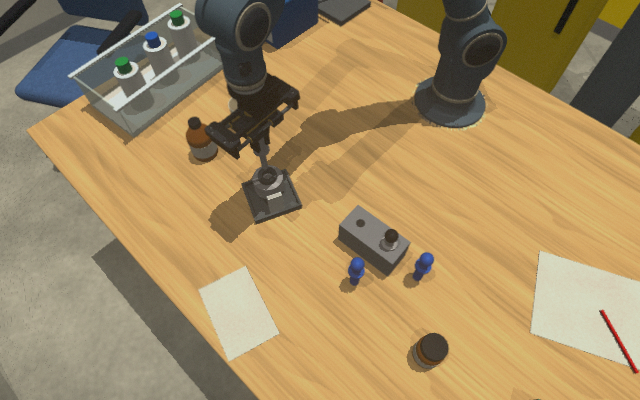

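```bash
python3 - <<'E'
from h import *
c=camera_info('wrist');c['position']=np.array([599.75,-60.11,375.59])
for h in (4,8,12):
  print(h,'ring top edge',onz(c,260+359/6-.4,150+97/6-.4,94+h)-[0,23,0],'L',onz(c,260+203/6-.4,150+245/6-.4,94+h)+[23,0,0],'R',onz(c,260+515/6-.4,150+245/6-.4,94+h)-[23,0,0])
print('die L/R',onz(c,260+113/6-.4,150+230/6-.4,94)+[37,0,0],onz(c,260+607/6-.4,150+230/6-.4,94)-[37,0,0])
im=cv2.imread('pics/w7.png');cv2.imwrite('pics/w7d.png',cv2.resize(im[135:225,270:370],None,fx=6,fy=6,interpolation=cv2.INTER_CUBIC))
# nose
o=ctrl.get_obs();M=R.from_rotvec(o['tcp_rot']).as_matrix();a=M[:,0];p=np.array([604.28,-144.44,212.73])
th=np.linspace(0,2*np.pi,60)[:,None]
q=proj(c,p+82.5*a+6*(np.cos(th)*M[:,1]+np.sin(th)*M[:,2]));print((q.min(0)-[260,150]+.4)*6,(q.max(0)-[260,150]+.4)*6)
s=cv2.imread('pics/scene7.png');cv2.imwrite('pics/s7c.png',cv2.resize(s[130:220,220:310],None,fx=6,fy=6,interpolation=cv2.INTER_CUBIC))
E
```

```text
4 ring top edge [ 603.44775073 -141.64062241   98.        ] L [ 604.8949138  -141.75528125   98.        ] R [ 604.3303385  -139.36971695   98.        ]
8 ring top edge [ 603.3944671 -140.7972113  102.       ] L [ 605.15220097 -140.57879389  102.        ] R [ 603.93291296 -138.22760496  102.        ]
12 ring top edge [ 603.34118347 -139.95380019  106.        ] L [ 605.40948814 -139.40230654  106.        ] R [ 603.53548743 -137.08549297  106.        ]
die L/R [ 605.29231497 -141.32123382   94.        ] [ 604.12051929 -137.49767155   94.        ]
[309.10815897 298.87869806] [400.73085873 385.54889299]
```

View pics/w7d.png

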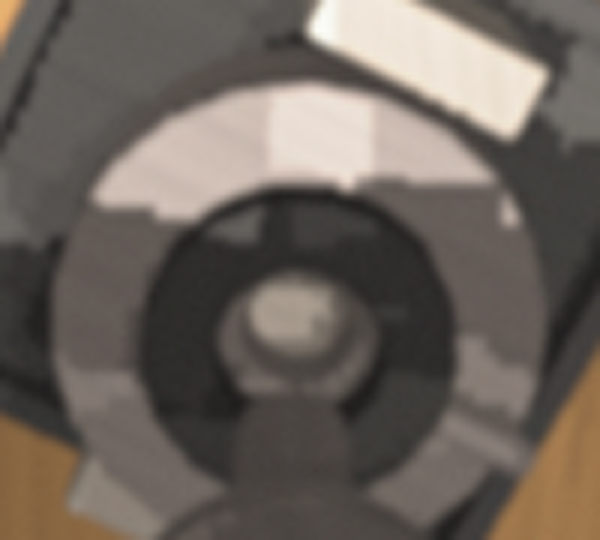

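View pics/s7c.png

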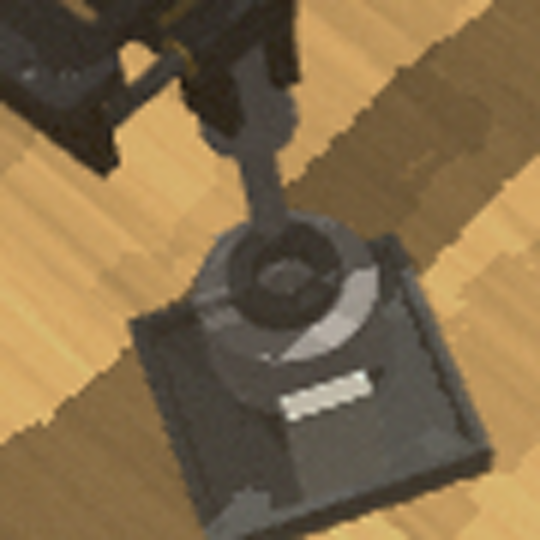

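```bash
python3 - <<'E'
from h import *
c=camera_info('wrist');c['position']=np.array([599.75,-60.11,375.59])
print('die top edge',onz(c,270+305/6-.4,135+83/6-.4,94)-[0,37,0])
st()
E
```

```text
die top edge [ 603.55390215 -141.39510168   94.        ]
t 8.7 p [ 604.28 -143.92  212.82] axis [-0.0007 -0.001  -1.    ] yaw 3.07 F [-0.61  0.38 -1.34] open 19.15
```

Emit:
carry_out(deltas=[[[0.8,3,-8,0.001,-0.001,0,0],[0,0,-5,0,0,0,0],[0,0,0,0,0,0,0]]])

```text
time_s: 8.95
ee_pos: [605.4, -140.3, 198.9]
tcp_rot: [-0.042, 1.569, 0.042]
contact_force: [-0.1, -1.3, -2.5]
opening: 19.1
```

```bash
python3 - <<'E'
from h import *
st();c=camera_info('wrist');print(c['position'])
im=snapshot('wrist');cv2.imwrite('pics/w8.png',im);st()
cv2.imwrite('pics/w8d.png',cv2.resize(im[150:250,265:375],None,fx=6,fy=6,interpolation=cv2.INTER_CUBIC))
E
```

```text
t 8.95 p [ 605.36 -140.33  198.89] axis [ 0.0012  0.0003 -1.    ] yaw 3.09 F [-0.1  -1.25 -2.46] open 19.11
[600.4083 -56.2085 361.8513]
t 9.0 p [ 605.38 -140.11  199.14] axis [ 0.0012  0.0005 -1.    ] yaw 3.1 F [-0.29  0.01 -2.41] open 18.92
```

View pics/w8d.png

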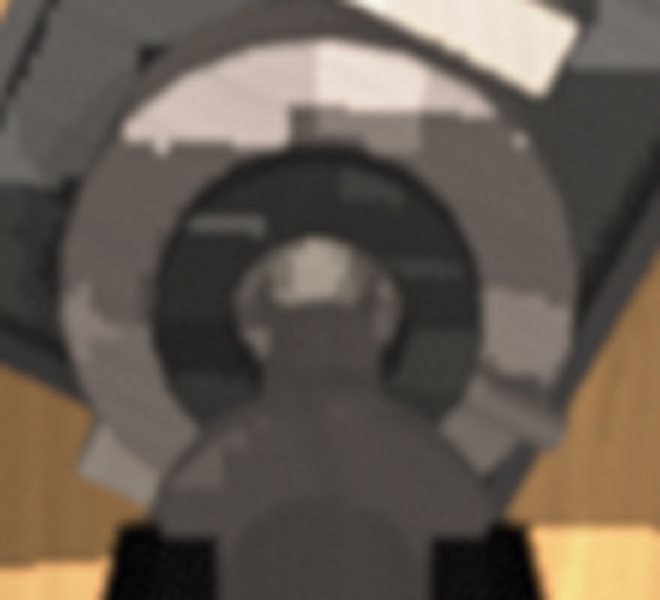

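```bash
python3 - <<'E'
from h import *
c=camera_info('wrist');c['position']=np.array([600.41,-56.21,361.85])
f=lambda x,y,z:onz(c,265+x/6-.4,150+y/6-.4,z)
for h in (5,8): print('ring',f(319,152,94+h)-[0,23,0],'hole top edge',f(319,235,94+h)-[0,12,0],'L',f(155,300,94+h),'R',f(483,300,94+h))
print('die',f(322,40,94)-[0,37,0], f(60,280,94),f(577,280,94))
E
```

```text
ring [ 603.49412517 -141.88028871   99.        ] hole top edge [ 604.1052305  -142.59394099   99.        ] L [ 581.79299538 -141.17622725   99.        ] R [ 627.40090989 -138.78715682   99.        ]
ring [ 603.45892496 -141.16501054  102.        ] hole top edge [ 604.06305553 -141.74497077  102.        ] L [ 582.00547784 -140.20647766  102.        ] R [ 627.09285309 -137.84467453  102.        ]
die [ 603.14509988 -141.41289569   94.        ] [ 567.92934734 -140.52642489   94.        ] [ 640.97894169 -136.69901375   94.        ]
```

Emit:
carry_out(deltas=[[[-0.3,-1,-8,0,0.001,0,0],[0,0,-6,0,0,0,0],[0,0,0,0,0,0,0]]])

```text
time_s: 9.25
ee_pos: [605.2, -140.8, 183.8]
tcp_rot: [-0.043, 1.57, 0.044]
contact_force: [-0.5, 0.0, -1.4]
opening: 18.7
```

```bash
python3 -c "
from h import *
st();print(ctrl.get_obs()['wrist_torque'])"
```

```text
t 9.25 p [ 605.16 -140.76  183.8 ] axis [ 0.0003  0.0005 -1.    ] yaw 3.14 F [-0.54  0.04 -1.37] open 18.7
[-0.0312 -0.1151 -0.0121]
```

Emit:
carry_out(deltas=[[[-0.2,-0.3,-3,0,0,0,0],[0,0,-3,0,0,0,0],[0,0,0,0,0,0,0]]])

```text
time_s: 9.5
ee_pos: [604.7, -141.2, 176.6]
tcp_rot: [-0.042, 1.571, 0.044]
contact_force: [-0.2, -0.2, -2.5]
opening: 18.8
```

Emit:
carry_out(deltas=[[[0,0,-2,0,0,0,0],[0,0,-1.5,0,0,0,0],[0,0,0,0,0,0,0]]])

```text
time_s: 9.75
ee_pos: [604.9, -141.2, 172.8]
tcp_rot: [-0.042, 1.571, 0.043]
contact_force: [-0.1, -0.5, -1.4]
opening: 18.5
```

```bash
python3 -c "
from h import *
st();print(ctrl.get_obs()['wrist_torque'])"
```

```text
t 9.75 p [ 604.88 -141.24  172.8 ] axis [-0.0002  0.0007 -1.    ] yaw 3.13 F [-0.07 -0.49 -1.37] open 18.48
[-0.0361 -0.0871 -0.0293]
```

Emit:
carry_out(deltas=[[[0,0,-2,0,0,0,0],[0,0,-1.5,0,0,0,0],[0,0,0,0,0,0,0]]])

```text
time_s: 10.0
ee_pos: [605.1, -141.3, 169.3]
tcp_rot: [-0.042, 1.57, 0.043]
contact_force: [0.1, -1.8, -1.7]
opening: 18.9
```

Emit:
carry_out(deltas=[[[0,0,-2,0,0,0,0],[0,0,-1.5,0,0,0,0],[0,0,0,0,0,0,0]]])

```text
time_s: 10.25
ee_pos: [605.3, -141.3, 165.6]
tcp_rot: [-0.043, 1.569, 0.043]
contact_force: [0.4, 0.4, -0.8]
opening: 19.0
```

```bash
python3 -c "
from h import *
st();print(ctrl.get_obs()['wrist_torque'])"
```

```text
t 10.25 p [ 605.25 -141.26  165.64] axis [ 0.0009  0.0005 -1.    ] yaw 3.13 F [ 0.36  0.41 -0.82] open 19.02
[-0.025  -0.0939 -0.0428]
```

Emit:
carry_out(deltas=[[[-0.4,0,-2,0,0,0,0],[0,0,-1.5,0,0,0,0],[0,0,0,0,0,0,0]]])

```text
time_s: 10.5
ee_pos: [605.1, -141.3, 162.2]
tcp_rot: [-0.043, 1.569, 0.043]
contact_force: [0.1, -0.5, 0.4]
opening: 19.2
```

Emit:
carry_out(deltas=[[[-0.2,0,-2,0,0,0,0],[0,0,-1.5,0,0,0,0],[0,0,0,0,0,0,0]]])

```text
time_s: 10.75
ee_pos: [605.6, -141.2, 161.5]
tcp_rot: [-0.044, 1.567, 0.042]
contact_force: [-0.2, 0.2, -1.2]
opening: 19.0
```

```bash
python3 -c "
from h import *
st();print(ctrl.get_obs()['wrist_torque'])"
```

```text
t 10.75 p [ 605.55 -141.19  161.46] axis [ 0.0031 -0.001  -1.    ] yaw 3.11 F [-0.18  0.19 -1.17] open 18.96
[-0.0381  0.0408  0.0296]
```

Emit:
carry_out(deltas=[[[-0.5,0,-3,0,0.002,0,0]]])

```text
time_s: 10.83
ee_pos: [605.8, -141.2, 160.0]
tcp_rot: [-0.044, 1.567, 0.041]
contact_force: [-2.5, -0.3, 11.8]
opening: 18.7
```

Emit:
carry_out(deltas=[[[-0.3,0,-3,0,0,0,0]]])

```text
time_s: 10.92
ee_pos: [605.9, -141.2, 158.6]
tcp_rot: [-0.045, 1.567, 0.04]
contact_force: [-4.2, -0.7, 13.4]
opening: 18.8
```

```bash
python3 -c "
from h import *
st();print(ctrl.get_obs()['wrist_torque'])"
```

```text
t 10.9167 p [ 605.92 -141.19  158.6 ] axis [ 0.0038 -0.0025 -1.    ] yaw 3.1 F [-4.19 -0.73 13.37] open 18.76
[ 0.0235  1.2332 -0.0321]
```

Emit:
carry_out(deltas=[[[-1.2,0.1,-3,0.002,0.004,0,0]]])

```text
time_s: 11.0
ee_pos: [605.8, -141.1, 157.6]
tcp_rot: [-0.044, 1.568, 0.041]
contact_force: [-2.0, -0.3, 12.6]
opening: 19.1
```

Emit:
carry_out(deltas=[[[-1,0,-3,0.002,0.004,0,0]]])

```text
time_s: 11.08
ee_pos: [606.0, -141.2, 156.9]
tcp_rot: [-0.043, 1.569, 0.042]
contact_force: [-3.1, -0.1, 9.8]
opening: 18.8
```

```bash
python3 -c "
from h import *
st();print(ctrl.get_obs()['wrist_torque'])"
```

```text
t 11.0833 p [ 605.95 -141.21  156.89] axis [ 0.0013 -0.0008 -1.    ] yaw 3.09 F [-3.09 -0.07  9.85] open 18.76
[-0.0324  0.576   0.008 ]
```

Emit:
carry_out(deltas=[[[-1.5,0,-3.5,0,0.002,0,0],[-1.5,0,-3.5,0,0.002,0,0]]])

```text
time_s: 11.25
ee_pos: [605.8, -141.2, 154.6]
tcp_rot: [-0.044, 1.567, 0.04]
contact_force: [-1.8, 1.1, 9.5]
opening: 19.0
```

Emit:
carry_out(deltas=[[[-1.5,0,-3.5,0,0.002,0,0],[-1.5,0,-3.5,0,0.002,0,0]]])

```text
time_s: 11.42
ee_pos: [605.5, -141.0, 152.1]
tcp_rot: [-0.046, 1.564, 0.038]
contact_force: [-1.7, -0.6, 9.5]
opening: 18.8
```

```bash
python3 -c "
from h import *
st();print(ctrl.get_obs()['wrist_torque'])"
```

```text
t 11.4167 p [ 605.54 -141.    152.13] axis [ 0.0068 -0.0045 -1.    ] yaw 3.06 F [-1.67 -0.61  9.51] open 18.81
[ 0.0148  0.5648 -0.0512]
```

Emit:
carry_out(deltas=[[[-1,0,-3.5,0.004,0.007,0.002,0],[-1,0,-3.5,0.002,0.005,0,0]]])

```text
time_s: 11.58
ee_pos: [605.9, -141.2, 149.6]
tcp_rot: [-0.044, 1.57, 0.043]
contact_force: [-3.0, -0.0, 10.8]
opening: 18.9
```

Emit:
carry_out(deltas=[[[-1,0,-3.5,0.002,0.005,0,0],[-1,0,-3.5,0.002,0.005,0,0]]])

```text
time_s: 11.75
ee_pos: [606.0, -141.1, 146.8]
tcp_rot: [-0.043, 1.575, 0.045]
contact_force: [-1.3, -0.5, 10.3]
opening: 18.6
```

```bash
python3 -c "
from h import *
st();print(ctrl.get_obs()['wrist_torque'])"
```

```text
t 11.75 p [ 606.01 -141.09  146.79] axis [-0.0043  0.0012 -1.    ] yaw 3.18 F [-1.27 -0.55 10.25] open 18.64
[ 0.0822  0.56   -0.0005]
```

Emit:
carry_out(deltas=[[[-1.2,0,-3.5,0,0,0,0],[-1.2,0,-3.5,0,0.002,0,0]]])

```text
time_s: 11.92
ee_pos: [605.7, -140.9, 143.6]
tcp_rot: [-0.043, 1.572, 0.043]
contact_force: [-2.5, 0.0, 9.6]
opening: 18.9
```

Emit:
carry_out(deltas=[[[-1,0,-3.5,0,0.002,0,0],[-1,0,-3.5,0,0.002,0,0]]])

```text
time_s: 12.08
ee_pos: [605.6, -140.8, 140.6]
tcp_rot: [-0.044, 1.571, 0.042]
contact_force: [-3.2, 0.5, 11.2]
opening: 19.4
```

Emit:
carry_out(deltas=[[[-1,0,-3.5,0,0.002,0,0],[-1,0,-3.5,0,0.002,0,0]]])

```text
time_s: 12.25
ee_pos: [605.6, -140.7, 137.8]
tcp_rot: [-0.046, 1.571, 0.04]
contact_force: [-3.2, 0.8, 11.4]
opening: 19.0
```

```bash
python3 -c "
from h import *
st();print(ctrl.get_obs()['wrist_torque'])"
```

```text
t 12.25 p [ 605.61 -140.7   137.84] axis [-0.0004 -0.0037 -1.    ] yaw 3.12 F [-3.25  0.84 11.4 ] open 19.0
[0.0227 0.7968 0.019 ]
```

Emit:
carry_out(deltas=[[[-1,0,-3.5,0.002,0.001,0,0],[-1,0,-3.5,0.002,0.001,0,0]]])

```text
time_s: 12.42
ee_pos: [605.4, -140.7, 135.1]
tcp_rot: [-0.044, 1.569, 0.041]
contact_force: [-2.9, 0.2, 11.1]
opening: 18.9
```

Emit:
carry_out(deltas=[[[-1,0,-3.5,0.001,0.001,0,0],[-1,0,-3,0.001,0.001,0,0]]])

```text
time_s: 12.58
ee_pos: [605.3, -140.8, 132.7]
tcp_rot: [-0.044, 1.566, 0.041]
contact_force: [-2.9, -0.9, 11.0]
opening: 18.8
```

```bash
python3 - <<'E'
from h import *
st();im=snapshot('wrist');cv2.imwrite('pics/w9.png',im);st()
cv2.imwrite('pics/w9d.png',cv2.resize(im[180:280,260:380],None,fx=6,fy=6,interpolation=cv2.INTER_CUBIC))
E
```

```text
t 12.5833 p [ 605.3  -140.76  132.66] axis [ 0.0043 -0.0018 -1.    ] yaw 3.09 F [-2.85 -0.94 10.96] open 18.81
t 12.6333 p [ 605.26 -140.72  132.39] axis [ 0.0044 -0.0017 -1.    ] yaw 3.1 F [-2.53  0.19  8.12] open 18.93
```

View pics/w9d.png

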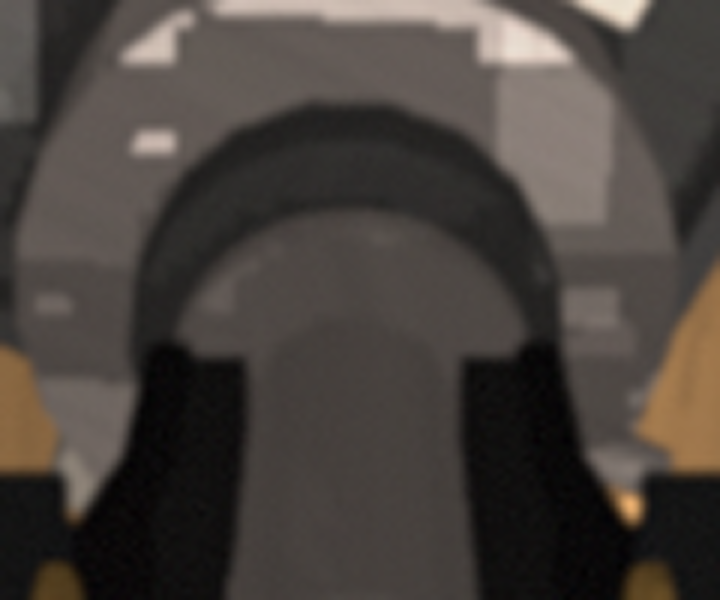

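Emit:
carry_out(deltas=[[[-0.8,0,-3,0.001,0.004,0,0],[-0.8,0,-3,0.001,0.002,0,0]]])

```text
time_s: 12.8
ee_pos: [605.4, -140.7, 130.4]
tcp_rot: [-0.044, 1.568, 0.041]
contact_force: [-3.9, -0.1, 12.5]
opening: 19.1
```

Emit:
carry_out(deltas=[[[-0.8,0,-3,0.001,0.002,0,0]]])

```text
time_s: 12.88
ee_pos: [605.4, -140.7, 129.4]
tcp_rot: [-0.043, 1.568, 0.041]
contact_force: [-3.2, 0.2, 10.1]
opening: 19.0
```

Emit:
carry_out(deltas=[[[-0.8,0,-3,0.001,0.002,0,0]]])

```text
time_s: 12.97
ee_pos: [605.5, -140.8, 128.4]
tcp_rot: [-0.043, 1.568, 0.041]
contact_force: [-3.2, 0.3, 10.2]
opening: 18.6
```

Emit:
carry_out(deltas=[[[-0.8,0,-3,0.001,0.002,0,0]]])

```text
time_s: 13.05
ee_pos: [605.5, -140.8, 127.4]
tcp_rot: [-0.043, 1.569, 0.041]
contact_force: [-3.6, -0.2, 11.1]
opening: 19.0
```

Emit:
carry_out(deltas=[[[-0.8,0,-3,0.001,0.002,0,0]]])

```text
time_s: 13.13
ee_pos: [605.5, -140.7, 126.4]
tcp_rot: [-0.043, 1.569, 0.041]
contact_force: [-2.8, 0.9, 12.1]
opening: 18.5
```

Emit:
carry_out(deltas=[[[-0.8,0,-3,0,0.001,0,0],[-0.8,0,-3,0,0.001,0,0]]])

```text
time_s: 13.3
ee_pos: [605.4, -140.7, 124.2]
tcp_rot: [-0.044, 1.567, 0.039]
contact_force: [-3.8, 0.2, 10.7]
opening: 18.9
```

Emit:
carry_out(deltas=[[[-0.8,0,-3,0,0.001,0,0],[-0.8,0,-3,0,0.001,0,0]]])

```text
time_s: 13.47
ee_pos: [605.4, -140.7, 123.2]
tcp_rot: [-0.045, 1.566, 0.037]
contact_force: [-7.1, -0.9, 20.5]
opening: 18.5
```

Emit:
carry_out(deltas=[[[-0.8,0,-3,0,0.001,0,0],[-0.8,0,-3,0,0.001,0,0]]])

```text
time_s: 13.63
ee_pos: [605.4, -140.7, 123.2]
tcp_rot: [-0.047, 1.565, 0.034]
contact_force: [-5.8, -0.0, 16.1]
opening: 19.0
```

Emit:
carry_out(deltas=[[[-0.8,0,-3,0,0.001,0,0]]])

```text
time_s: 13.72
ee_pos: [605.4, -140.7, 123.2]
tcp_rot: [-0.048, 1.564, 0.032]
contact_force: [-4.4, 0.1, 16.7]
opening: 18.8
```

Emit:
carry_out(deltas=[[[-0.8,0,-3,0,0.001,0,0]]])

```text
time_s: 13.8
ee_pos: [605.4, -140.6, 123.2]
tcp_rot: [-0.049, 1.563, 0.031]
contact_force: [-5.5, 0.9, 17.0]
opening: 19.0
```

```bash
python3 -c "
from h import *
st();print(ctrl.get_obs()['wrist_torque'])"
```

```text
t 13.8 p [ 605.37 -140.64  123.21] axis [ 0.0073 -0.0113 -0.9999] yaw 2.91 F [-5.48  0.86 17.02] open 18.95
[0.2283 1.3823 0.0179]
```

```bash
python3 - <<'E'
from h import *
c=camera_info('wrist');o=ctrl.get_obs()
im=snapshot('wrist');cv2.imwrite('pics/w10.png',im)
cv2.imwrite('pics/w10d.png',cv2.resize(im[180:280,260:380],None,fx=6,fy=6,interpolation=cv2.INTER_CUBIC))
s=snapshot('scene');cv2.imwrite('pics/s10.png',s);cv2.imwrite('pics/s10c.png',cv2.resize(s[120:220,210:310],None,fx=6,fy=6,interpolation=cv2.INTER_CUBIC))
s=snapshot('top');cv2.imwrite('pics/t10.png',s);cv2.imwrite('pics/t10c.png',cv2.resize(s[150:240,330:430],None,fx=6,fy=6,interpolation=cv2.INTER_CUBIC))
# predicted ring edges
for h in (5,8,12.7):
  print(h,[((proj(c,np.array([604.9,-141,94+h])+d)[0]-[260,180]+.4)*6).round() for d in ([-23,0,0],[23,0,0],[0,23,0])])
st()
E
```

```text
5 [array([126., 337.]), array([573., 356.]), array([361., 136.])]
8 [array([123., 350.]), array([576., 369.]), array([362., 146.])]
12.7 [array([118., 370.]), array([581., 389.]), array([362., 162.])]
t 13.95 p [ 605.35 -140.67  123.21] axis [ 0.0073 -0.0113 -0.9999] yaw 2.91 F [-4.98  0.66 16.02] open 18.75
```

View pics/w10d.png

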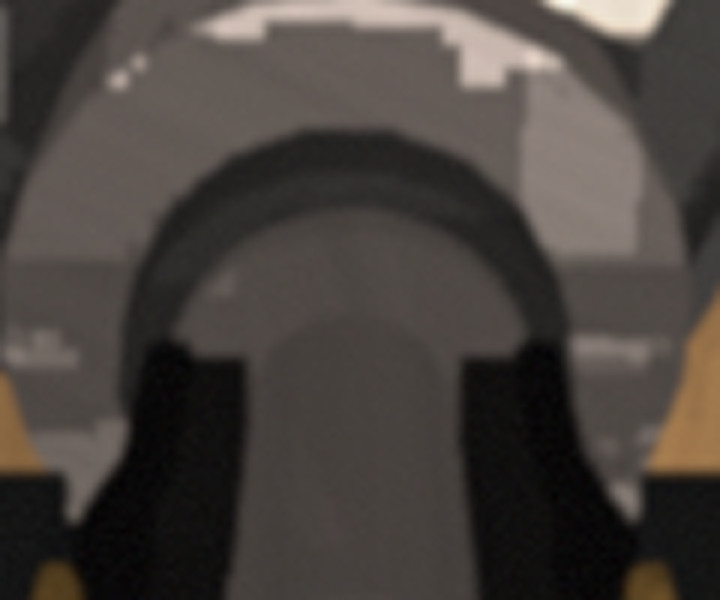

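View pics/s10c.png

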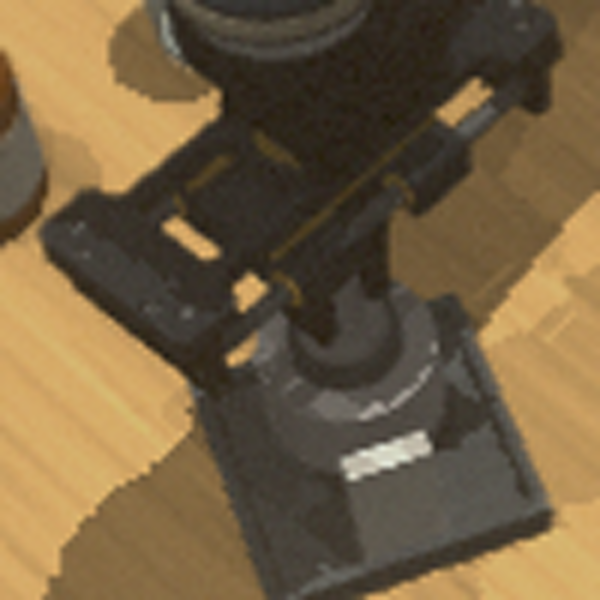

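View pics/t10c.png

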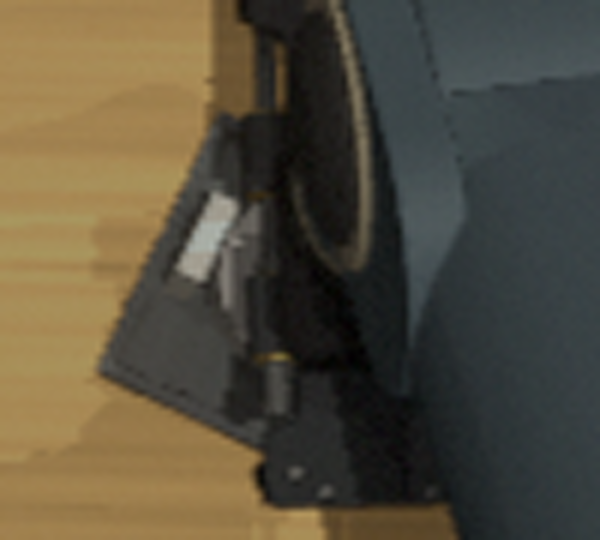

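Emit:
carry_out(deltas=[[[-1,0,-3.5,0.006,0.003,0,0]]])

```text
time_s: 14.03
ee_pos: [605.4, -140.6, 123.2]
tcp_rot: [-0.046, 1.564, 0.034]
contact_force: [-6.4, -0.5, 20.7]
opening: 19.0
```

Emit:
carry_out(deltas=[[[-1,0,-4,0.004,0.002,0,0]]])

```text
time_s: 14.12
ee_pos: [605.4, -140.7, 123.1]
tcp_rot: [-0.044, 1.564, 0.035]
contact_force: [-7.3, 0.7, 23.9]
opening: 19.1
```

```bash
python3 -c "
from h import *
st();print(ctrl.get_obs()['wrist_torque'])"
```

```text
t 14.1167 p [ 605.43 -140.74  123.14] axis [ 0.0066 -0.005  -1.    ] yaw 2.88 F [-7.33  0.71 23.89] open 19.15
[0.0587 1.9784 0.0033]
```

Emit:
carry_out(deltas=[[[-1,0,-3.9,0.002,0.002,0,0],[-1,0,-3.9,0.002,0.002,0,0],[-1,0,-3.9,0.001,0.002,0,0]]])

```text
time_s: 14.37
ee_pos: [605.4, -140.7, 123.2]
tcp_rot: [-0.043, 1.564, 0.034]
contact_force: [-5.7, -0.1, 20.1]
opening: 19.1
```

```bash
python3 -c "
from h import *
st();print(ctrl.get_obs()['wrist_torque'])"
```

```text
t 14.3667 p [ 605.4  -140.71  123.16] axis [ 0.007  -0.0055 -1.    ] yaw 2.83 F [-5.69 -0.11 20.15] open 19.09
[0.0178 1.7308 0.0437]
```

Emit:
carry_out(deltas=[[[0,0,0,0,0,0,0],[0,0,0,0,0,0,0]]])

```text
time_s: 14.53
ee_pos: [605.0, -140.6, 123.6]
tcp_rot: [-0.043, 1.564, 0.034]
contact_force: [0.9, -0.2, -1.1]
opening: 19.0
```

```bash
python3 -c "
from h import *
st();print(ctrl.get_obs()['wrist_torque'])"
```

```text
t 14.5333 p [ 604.95 -140.59  123.58] axis [ 0.007  -0.0058 -1.    ] yaw 2.83 F [ 0.92 -0.17 -1.13] open 19.03
[ 0.0376 -0.1113 -0.0019]
```

Emit:
carry_out(deltas=[[[-0.8,0,-3,0,0.001,0,0],[-0.8,0,-3.5,0,0.001,0,0]]])

```text
time_s: 14.7
ee_pos: [605.2, -140.6, 123.1]
tcp_rot: [-0.045, 1.563, 0.031]
contact_force: [-8.2, 0.3, 26.7]
opening: 18.6
```

Emit:
carry_out(deltas=[[[-0.4,0,-1.5,0,0,0,0.4],[0,0,-0.5,0,0,0,0.5],[0,0,0,0,0,0,0.5],[0,0,0,0,0,0,0.5],[0,0,0,0,0,0,0.5],[0,0,0,0,0,0,0.5]]])

```text
time_s: 15.2
ee_pos: [606.7, -140.7, 121.7]
tcp_rot: [-0.045, 1.559, 0.031]
contact_force: [0.6, 0.0, -0.2]
opening: 42.3
```

```bash
python3 - <<'E'
from h import *
st()
im=snapshot('wrist');cv2.imwrite('pics/w11.png',im)
cv2.imwrite('pics/w11d.png',cv2.resize(im[160:300,240:400],None,fx=5,fy=4.2,interpolation=cv2.INTER_CUBIC))
E
```

```text
t 15.2 p [ 606.69 -140.75  121.71] axis [ 0.0121 -0.009  -0.9999] yaw 2.79 F [ 0.57  0.02 -0.23] open 42.29
```

View pics/w11d.png

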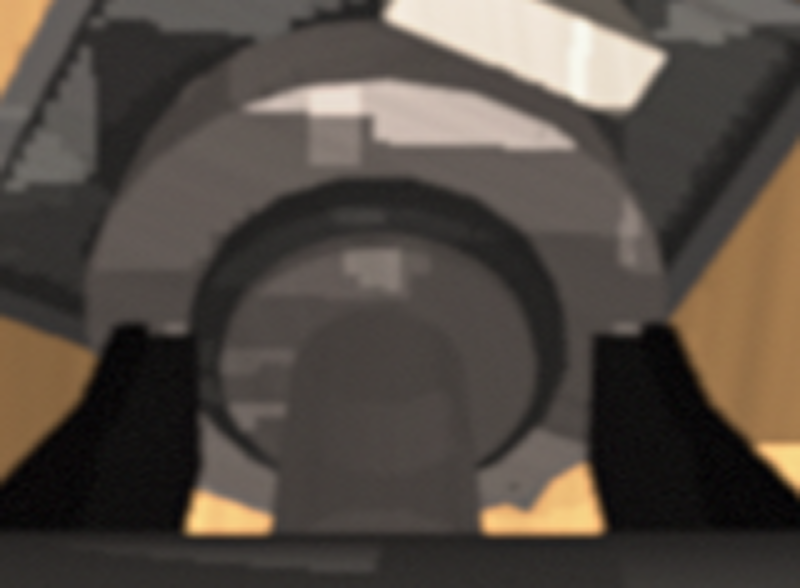

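Emit:
carry_out(deltas=[[[-0.5,0,4,0,0.005,0,0.7],[0,0,8,0,0,0,0.7],[0,0,12,0,0,0,0.7],[0,0,15,0,0,0,0.7],[0,0,20,0,0,0,0.7],[0,0,20,0,0,0,0.7],[0,0,20,0,0,0,0.7],[0,0,15,0,0,0,0.7]]])

```text
time_s: 15.92
ee_pos: [603.6, -140.0, 241.9]
tcp_rot: [-0.044, 1.57, 0.034]
contact_force: [1.1, 0.2, 0.2]
opening: 61.2
```

Emit:
carry_out(deltas=[[[0,-15,10,0,0,0,0.7],[-10,-30,0,0,0,0,0.7],[-10,-30,0,0,0,0,0.7],[-5,-15,0,0,0,0,0.7],[0,0,0,0,0,0,0.7],[0,0,0,0,0,0,0.7]]])

```text
time_s: 16.42
ee_pos: [582.1, -229.5, 267.9]
tcp_rot: [-0.053, 1.55, 0.035]
contact_force: [-0.2, 0.8, 0.7]
opening: 60.9
```

```bash
python3 - <<'E'
from h import *
st();c=camera_info('wrist');print(c['position'],c['attitude'])
im=snapshot('wrist');cv2.imwrite('pics/w12.png',im)
s=snapshot('scene');cv2.imwrite('pics/s12.png',s);cv2.imwrite('pics/s12c.png',cv2.resize(s[130:230,220:320],None,fx=6,fy=6,interpolation=cv2.INTER_CUBIC))
s=snapshot('top');cv2.imwrite('pics/t12.png',s)
E
```

```text
t 16.4167 p [ 582.07 -229.51  267.87] axis [ 0.0208 -0.0108 -0.9997] yaw 3.21 F [-0.24  0.82  0.67] open 60.86
[ 573.7981 -143.6205  429.753 ] [2.8222 0.0725 0.0408]
```

View pics/w12.png

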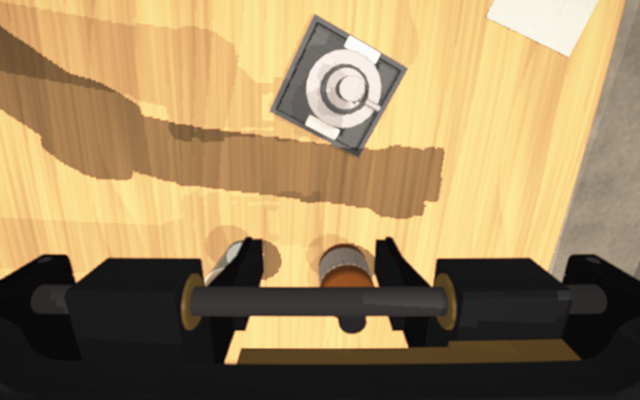

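View pics/s12c.png

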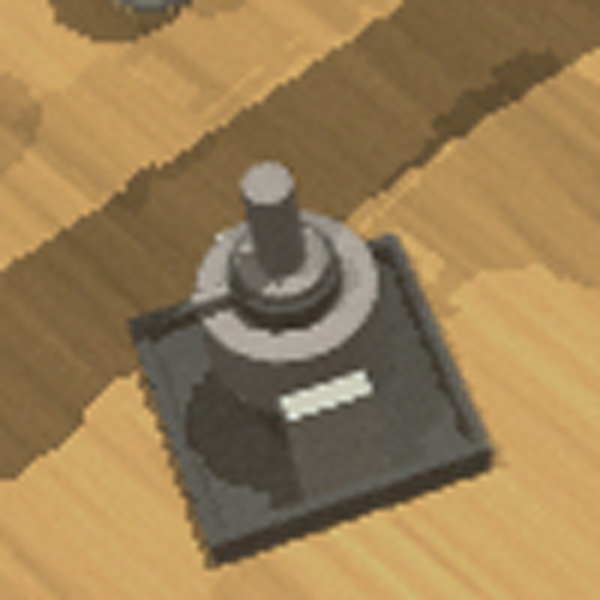

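```bash
python3 - <<'E'
from h import *
c=camera_info('wrist');s=camera_info('scene');t=camera_info('top')
im=cv2.imread('pics/w12.png');cv2.imwrite('pics/w12c.png',cv2.resize(im[10:170,265:415],None,fx=5,fy=3.75,interpolation=cv2.INTER_CUBIC))
tm=cv2.imread('pics/t12.png');cv2.imwrite('pics/t12c.png',cv2.resize(tm[140:250,320:440],None,fx=5,fy=5,interpolation=cv2.INTER_CUBIC))
print(ctrl.get_obs()['joint_positions'])
E
```

```text
[ 0.75262819  0.40823468 -0.61491064  1.59341365  0.25523262  1.19779178
  0.14705091]
```

View pics/w12c.png

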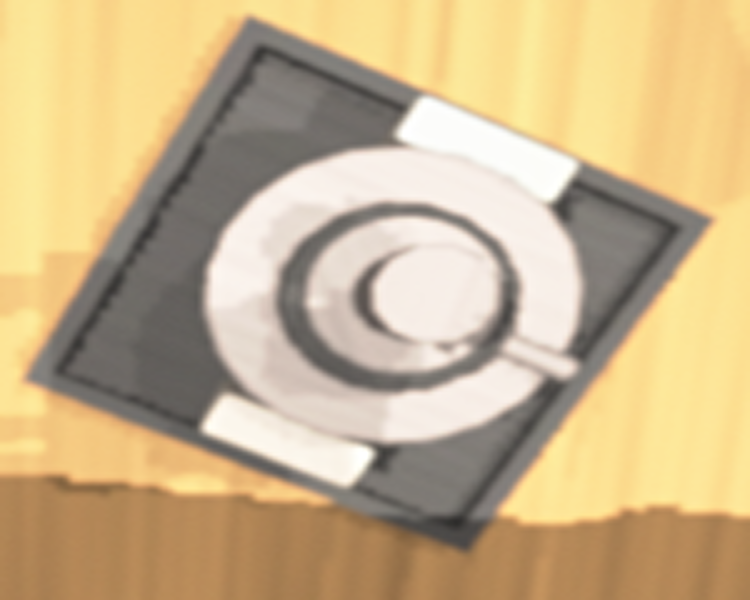

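View pics/t12.png

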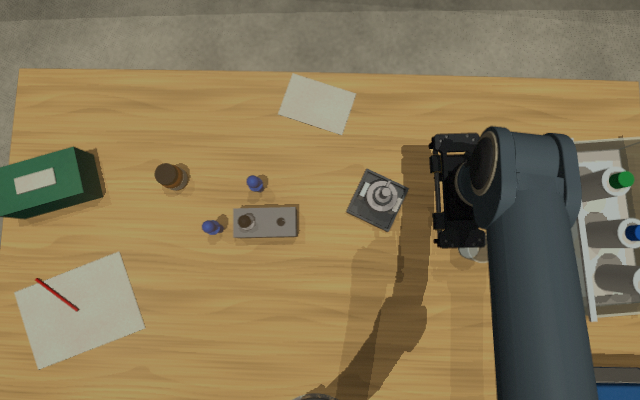

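```bash
python3 - <<'E'
from h import *
c=camera_info('wrist');s=camera_info('scene');t=camera_info('top')
print(c['position'])
c['position']=np.array([573.80,-143.62,429.75]);c['attitude']=np.array([2.8222,.0725,.0408])
a=ray(c,351.6,88.3);b=ray(s,220+268/6-.4,130+182/6-.4)
print(tri([a,b]))
# top cam: handle top
tm=cv2.imread('pics/t12.png');cv2.imwrite('pics/t12c.png',cv2.resize(tm[165:225,345:415],None,fx=9,fy=9,interpolation=cv2.INTER_CUBIC))
E
```

```text
[ 574.03853979 -141.94158175  429.08668794]
(array([ 604.45187626, -140.6018158 ,  164.93153392]), [np.float64(0.08256109216492534), np.float64(0.08256109216470996)])
```

View pics/t12c.png

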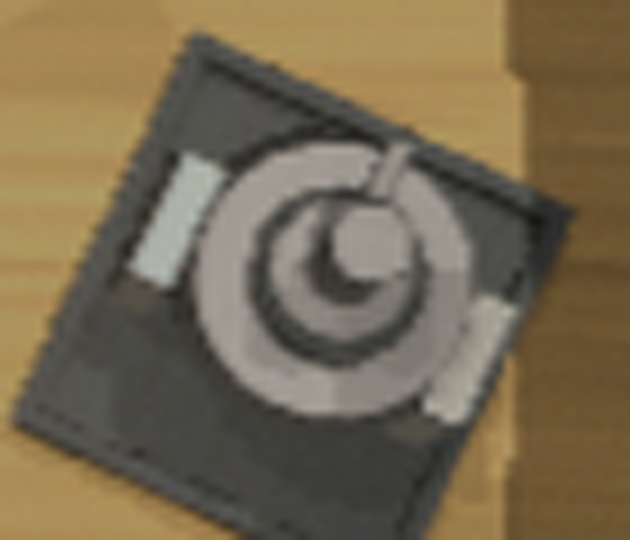

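Emit:
carry_out(deltas=[[[0,0,0,0,0,0,0.7],[0,0,0,0,0,0,0.7],[0,0,0,0,0,0,0.7],[0,0,0,0,0,0,0.7]]])

```text
time_s: 16.9
ee_pos: [583.8, -222.0, 266.9]
tcp_rot: [-0.059, 1.551, 0.046]
contact_force: [-0.2, -0.0, -0.4]
opening: 61.1
```

```bash
python3 - <<'E'
from h import *
st();s=snapshot('scene');cv2.imwrite('pics/s13.png',s)
a=cv2.imread('pics/scene0.png');d=cv2.absdiff(a,s)[155:235,230:310]
out=np.hstack([cv2.resize(x,None,fx=5,fy=5,interpolation=cv2.INTER_CUBIC) for x in (np.clip(a[155:235,230:310].astype(int)*2,0,255).astype('uint8'),np.clip(s[155:235,230:310].astype(int)*2,0,255).astype('uint8'))])
cv2.imwrite('pics/s13c.png',out)
E
```

```text
t 16.9 p [ 583.83 -221.98  266.9 ] axis [ 0.0198 -0.0073 -0.9998] yaw 3.86 F [-0.2  -0.01 -0.39] open 61.06
```

View pics/s13c.png

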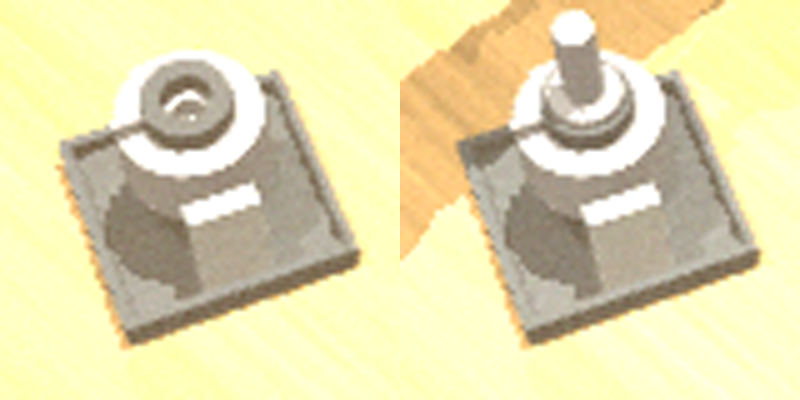

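View pics/s13.png

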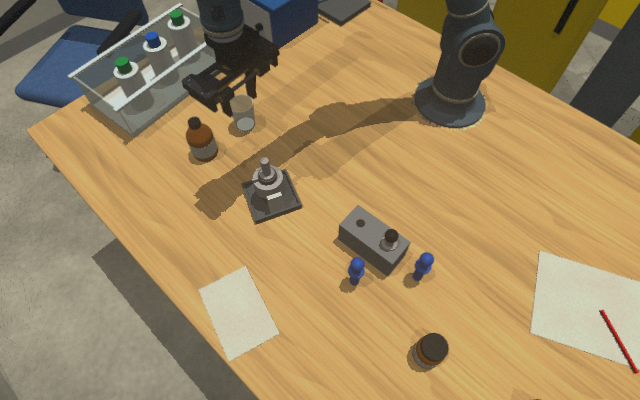

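```bash
python3 -c "
from bench import job
print(job.job_done())"
```

```text
the job is handed in; nothing more can be done
None
```

I pushed the slug out, seated the rod's collar on the stop ring, let go and handed the job in at about 17 s. I could not see the slug in the tray, because the die hides that spot from every camera.

- **Slug:** it has to be out, because the rod's nose ended about 53 mm below the bore's mouth and the slug comes free at 30 to 36 mm. The parts of the tray I can see are empty, so it should be lying under the die.
- **Pushing:** the rod went down against a steady drag of about 12 to 13 N. It then stopped hard with the ring's top about 12.7 mm above the die. The last wrist picture also shows the collar on the ring.
- **Pressing home:** the wrist read about 20 to 24 N, then peaked once at 26.7 N just before release. Allowing for the rod's weight and the drag, I estimate 9 to 16 N on the ring. That assumes the pads kept their full drag while pressing. If they eased off, the peaks could have passed 25 N; the ring force itself cannot be measured.
- **Rod left standing:** it stands upright on the bore axis. The top of its handle measures about 165 mm high against 163 mm expected, and the cameras read about 2.6 mm high on the same rod in the rack.
- **Earlier mismatch:** my first camera guess put the ring only 5 to 8 mm high. I had taken the ring's base edge for its top, and the later pictures agree with the 12.7 mm.
- **Everything else:** the last pictures show the tamper still in the rack, with the beaker, jar, flask and blue look-alikes where they were. The gripper was open and clear, with no force on it.

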